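# Pack away returned remotes and power banks and clip the tubs shut

### The job

Meeting-room remotes and power banks have been handed back and lie loose on the desk, and each of the two storage tubs already holds one piece of one kind. Lay every loose remote and power bank in the tub that already holds its own kind, setting them down rather than dropping them in, then fit a lid on each tub and press down both of its ends until the clips snap over it and the lid is fully home. Leave the mug and the mouse where they are.

Things in the scene. Friction and masses are not known exactly. Their poses are not given: they have to be found in the camera images.
- tub_1: grey open storage tub fixed to the desk; the two are alike. Origin at the centre of its underside, z up. Inside 148 mm (its x) by 142 mm (its y), floor 4 mm above the desk, walls 4 mm, rim 64 mm above the desk. A black spring clip stands at each short end.
- tub_1_clip0 (a joint): black spring clip, 36 mm wide, at the +x end of tub_1 (82 mm from the middle); flared tip 84 mm above the desk. Its nose juts 3 mm over the lid's edge, is pushed outward as that end is pressed down (about 5 to 12 N) and snaps over the lid at the rim; a clipped lid cannot be pulled off. Value: outward swing in rad, 0 at rest, also once snapped over.
- tub_1_clip1 (a joint): black spring clip, 36 mm wide, at the -x end of tub_1 (82 mm from the middle); flared tip 84 mm above the desk. Its nose juts 3 mm over the lid's edge, is pushed outward as that end is pressed down (about 5 to 12 N) and snaps over the lid at the rim; a clipped lid cannot be pulled off. Value: outward swing in rad, 0 at rest, also once snapped over.
- lid_1_grip (a point): white lid; both alike, fit either tub either way round, 0.15 kg. Plate 158 mm (x) x 152 mm (y) x 4 mm; on top, in the middle, a black bridge handle 64 mm long (x), 16 mm wide (y), rising 28 mm above the plate. Starts handle up on the desk, plate top at 22 mm. This point: mid-handle, 16 mm above the plate's top; z up. It is 84 mm above the desk when seated, about 97 when laid on the clips unpressed.
- lid_1_end_a (a point): point on the top face of lid_1's plate, on its centre line +60 mm along x from the middle: the place to press for the clip at that end. Fully home it is 68 mm above the desk. Under the plate an 18 mm deep flange, 142 x 136 mm, rounded below, fits inside the tub with 3 mm play a side.
- lid_1_end_b (a point): point on the top face of lid_1's plate, on its centre line -60 mm along x from the middle: the place to press for the clip at that end. Fully home it is 68 mm above the desk. Under the plate an 18 mm deep flange, 142 x 136 mm, rounded below, fits inside the tub with 3 mm play a side.
- tub_2: grey open storage tub fixed to the desk; the two are alike. Origin at the centre of its underside, z up. Inside 148 mm (its x) by 142 mm (its y), floor 4 mm above the desk, walls 4 mm, rim 64 mm above the desk. A black spring clip stands at each short end.
- tub_2_clip0 (a joint): black spring clip, 36 mm wide, at the +x end of tub_2 (82 mm from the middle); flared tip 84 mm above the desk. Its nose juts 3 mm over the lid's edge, is pushed outward as that end is pressed down (about 5 to 12 N) and snaps over the lid at the rim; a clipped lid cannot be pulled off. Value: outward swing in rad, 0 at rest, also once snapped over.
- tub_2_clip1 (a joint): black spring clip, 36 mm wide, at the -x end of tub_2 (82 mm from the middle); flared tip 84 mm above the desk. Its nose juts 3 mm over the lid's edge, is pushed outward as that end is pressed down (about 5 to 12 N) and snaps over the lid at the rim; a clipped lid cannot be pulled off. Value: outward swing in rad, 0 at rest, also once snapped over.
- lid_2_grip (a point): white lid; both alike, fit either tub either way round, 0.15 kg. Plate 158 mm (x) x 152 mm (y) x 4 mm; on top, in the middle, a black bridge handle 64 mm long (x), 16 mm wide (y), rising 28 mm above the plate. Starts handle up on the desk, plate top at 22 mm. This point: mid-handle, 16 mm above the plate's top; z up. It is 84 mm above the desk when seated, about 97 when laid on the clips unpressed.
- lid_2_end_a (a point): point on the top face of lid_2's plate, on its centre line +60 mm along x from the middle: the place to press for the clip at that end. Fully home it is 68 mm above the desk. Under the plate an 18 mm deep flange, 142 x 136 mm, rounded below, fits inside the tub with 3 mm play a side.
- lid_2_end_b (a point): point on the top face of lid_2's plate, on its centre line -60 mm along x from the middle: the place to press for the clip at that end. Fully home it is 68 mm above the desk. Under the plate an 18 mm deep flange, 142 x 136 mm, rounded below, fits inside the tub with 3 mm play a side.
- remote_1_mid (a point): remote control for a meeting-room display: a long flat black plastic bar 130 x 40 x 18 mm with buttons on top, about 0.11 kg. Point at its centre; x along its length. Lies flat on the desk near the robot at the start; may be absent (then there is none).
- remote_2_mid (a point): remote control for a meeting-room display: a long flat black plastic bar 130 x 40 x 18 mm with buttons on top, about 0.11 kg. Point at its centre; x along its length. Lies flat on the desk near the robot at the start; may be absent (then there is none).
- remote_3_mid (a point): remote control for a meeting-room display: a long flat black plastic bar 130 x 40 x 18 mm with buttons on top, about 0.11 kg. Point at its centre; x along its length. This one lies flat in one of the tubs at the start, lengthways, near one long wall, and stays there.
- bank_1_mid (a point): power bank: a short dark slab with rounded edges, 90 x 44 x 20 mm, about 0.2 kg. Point at its centre; x along its length. Lies flat on the desk near the robot at the start; may be absent (then there is none).
- bank_2_mid (a point): power bank: a short dark slab with rounded edges, 90 x 44 x 20 mm, about 0.2 kg. Point at its centre; x along its length. Lies flat on the desk near the robot at the start; may be absent (then there is none).
- bank_3_mid (a point): power bank: a short dark slab with rounded edges, 90 x 44 x 20 mm, about 0.2 kg. Point at its centre; x along its length. This one lies flat in the other tub at the start, lengthways, near one long wall, and stays there.
- mug: bystander: white ceramic mug, 82 mm across, 95 mm high, on the desk to the robot's left. Origin at the centre of its underside.
- mouse: bystander: black wireless computer mouse 100 x 58 x 37 mm on the desk to the robot's right. Origin at the centre of its underside.
Not all that is in view belongs to the job. What is shaped like the part that bears remote_1_mid but orange or yellow is not meant.

How it is judged (in metres and radians):
On the way, in this order (a step that is already met when the one before it is completed fails the run):
1. every loose remote and power bank lies in the tub with its own kind ((((x of remote_1_mid in the frame of tub_1 between -0.072 and 0.072 m and y of remote_1_mid in the frame of tub_1 between -0.069 and 0.069 m and z of remote_1_mid in the frame of tub_1 between 0 and 0.054 m) and (x of remote_2_mid in the frame of tub_1 between -0.072 and 0.072 m and y of remote_2_mid in the frame of tub_1 between -0.069 and 0.069 m and z of remote_2_mid in the frame of tub_1 between 0 and 0.054 m) and (x of remote_3_mid in the frame of tub_1 between -0.072 and 0.072 m and y of remote_3_mid in the frame of tub_1 between -0.069 and 0.069 m and z of remote_3_mid in the frame of tub_1 between 0 and 0.054 m) and (x of bank_1_mid in the frame of tub_2 between -0.072 and 0.072 m and y of bank_1_mid in the frame of tub_2 between -0.069 and 0.069 m and z of bank_1_mid in the frame of tub_2 between 0 and 0.054 m) and (x of bank_2_mid in the frame of tub_2 between -0.072 and 0.072 m and y of bank_2_mid in the frame of tub_2 between -0.069 and 0.069 m and z of bank_2_mid in the frame of tub_2 between 0 and 0.054 m) and (x of bank_3_mid in the frame of tub_2 between -0.072 and 0.072 m and y of bank_3_mid in the frame of tub_2 between -0.069 and 0.069 m and z of bank_3_mid in the frame of tub_2 between 0 and 0.054 m)) or ((x of remote_1_mid in the frame of tub_2 between -0.072 and 0.072 m and y of remote_1_mid in the frame of tub_2 between -0.069 and 0.069 m and z of remote_1_mid in the frame of tub_2 between 0 and 0.054 m) and (x of remote_2_mid in the frame of tub_2 between -0.072 and 0.072 m and y of remote_2_mid in the frame of tub_2 between -0.069 and 0.069 m and z of remote_2_mid in the frame of tub_2 between 0 and 0.054 m) and (x of remote_3_mid in the frame of tub_2 between -0.072 and 0.072 m and y of remote_3_mid in the frame of tub_2 between -0.069 and 0.069 m and z of remote_3_mid in the frame of tub_2 between 0 and 0.054 m) and (x of bank_1_mid in the frame of tub_1 between -0.072 and 0.072 m and y of bank_1_mid in the frame of tub_1 between -0.069 and 0.069 m and z of bank_1_mid in the frame of tub_1 between 0 and 0.054 m) and (x of bank_2_mid in the frame of tub_1 between -0.072 and 0.072 m and y of bank_2_mid in the frame of tub_1 between -0.069 and 0.069 m and z of bank_2_mid in the frame of tub_1 between 0 and 0.054 m) and (x of bank_3_mid in the frame of tub_1 between -0.072 and 0.072 m and y of bank_3_mid in the frame of tub_1 between -0.069 and 0.069 m and z of bank_3_mid in the frame of tub_1 between 0 and 0.054 m)))), for 0.2 s.
2. both tubs are lidded, each lid pressed home at both ends ((((horizontal distance between lid_1_grip and tub_1 below 0.008 m and z of lid_1_end_a in the frame of tub_1 between 0.064 and 0.0705 m and z of lid_1_end_b in the frame of tub_1 between 0.064 and 0.0705 m) and (horizontal distance between lid_2_grip and tub_2 below 0.008 m and z of lid_2_end_a in the frame of tub_2 between 0.064 and 0.0705 m and z of lid_2_end_b in the frame of tub_2 between 0.064 and 0.0705 m)) or ((horizontal distance between lid_1_grip and tub_2 below 0.008 m and z of lid_1_end_a in the frame of tub_2 between 0.064 and 0.0705 m and z of lid_1_end_b in the frame of tub_2 between 0.064 and 0.0705 m) and (horizontal distance between lid_2_grip and tub_1 below 0.008 m and z of lid_2_end_a in the frame of tub_1 between 0.064 and 0.0705 m and z of lid_2_end_b in the frame of tub_1 between 0.064 and 0.0705 m)))), for 0.2 s.
At the end, for the whole second after the job is handed in: All remotes are in one tub and all power banks in the other, sorted by what the tubs held at the start; each tub wears a lid, centred within 8 mm, with both ends of its plate within 2.5 mm of fully home; all at rest ((((x of remote_1_mid in the frame of tub_1 between -0.072 and 0.072 m and y of remote_1_mid in the frame of tub_1 between -0.069 and 0.069 m and z of remote_1_mid in the frame of tub_1 between 0 and 0.054 m) and (x of remote_2_mid in the frame of tub_1 between -0.072 and 0.072 m and y of remote_2_mid in the frame of tub_1 between -0.069 and 0.069 m and z of remote_2_mid in the frame of tub_1 between 0 and 0.054 m) and (x of remote_3_mid in the frame of tub_1 between -0.072 and 0.072 m and y of remote_3_mid in the frame of tub_1 between -0.069 and 0.069 m and z of remote_3_mid in the frame of tub_1 between 0 and 0.054 m) and (x of bank_1_mid in the frame of tub_2 between -0.072 and 0.072 m and y of bank_1_mid in the frame of tub_2 between -0.069 and 0.069 m and z of bank_1_mid in the frame of tub_2 between 0 and 0.054 m) and (x of bank_2_mid in the frame of tub_2 between -0.072 and 0.072 m and y of bank_2_mid in the frame of tub_2 between -0.069 and 0.069 m and z of bank_2_mid in the frame of tub_2 between 0 and 0.054 m) and (x of bank_3_mid in the frame of tub_2 between -0.072 and 0.072 m and y of bank_3_mid in the frame of tub_2 between -0.069 and 0.069 m and z of bank_3_mid in the frame of tub_2 between 0 and 0.054 m)) or ((x of remote_1_mid in the frame of tub_2 between -0.072 and 0.072 m and y of remote_1_mid in the frame of tub_2 between -0.069 and 0.069 m and z of remote_1_mid in the frame of tub_2 between 0 and 0.054 m) and (x of remote_2_mid in the frame of tub_2 between -0.072 and 0.072 m and y of remote_2_mid in the frame of tub_2 between -0.069 and 0.069 m and z of remote_2_mid in the frame of tub_2 between 0 and 0.054 m) and (x of remote_3_mid in the frame of tub_2 between -0.072 and 0.072 m and y of remote_3_mid in the frame of tub_2 between -0.069 and 0.069 m and z of remote_3_mid in the frame of tub_2 between 0 and 0.054 m) and (x of bank_1_mid in the frame of tub_1 between -0.072 and 0.072 m and y of bank_1_mid in the frame of tub_1 between -0.069 and 0.069 m and z of bank_1_mid in the frame of tub_1 between 0 and 0.054 m) and (x of bank_2_mid in the frame of tub_1 between -0.072 and 0.072 m and y of bank_2_mid in the frame of tub_1 between -0.069 and 0.069 m and z of bank_2_mid in the frame of tub_1 between 0 and 0.054 m) and (x of bank_3_mid in the frame of tub_1 between -0.072 and 0.072 m and y of bank_3_mid in the frame of tub_1 between -0.069 and 0.069 m and z of bank_3_mid in the frame of tub_1 between 0 and 0.054 m))) and (((horizontal distance between lid_1_grip and tub_1 below 0.008 m and z of lid_1_end_a in the frame of tub_1 between 0.064 and 0.0705 m and z of lid_1_end_b in the frame of tub_1 between 0.064 and 0.0705 m) and (horizontal distance between lid_2_grip and tub_2 below 0.008 m and z of lid_2_end_a in the frame of tub_2 between 0.064 and 0.0705 m and z of lid_2_end_b in the frame of tub_2 between 0.064 and 0.0705 m)) or ((horizontal distance between lid_1_grip and tub_2 below 0.008 m and z of lid_1_end_a in the frame of tub_2 between 0.064 and 0.0705 m and z of lid_1_end_b in the frame of tub_2 between 0.064 and 0.0705 m) and (horizontal distance between lid_2_grip and tub_1 below 0.008 m and z of lid_2_end_a in the frame of tub_1 between 0.064 and 0.0705 m and z of lid_2_end_b in the frame of tub_1 between 0.064 and 0.0705 m))) and linear speed of each of remote_1, remote_2, bank_1, bank_2, lid_1, lid_2 below 0.02 m/s); the robot touches nothing.
It fails at once if a remote or power bank is let go more than about 40 mm above a tub's rim (((horizontal distance between remote_1_mid and tub_1 below 0.09 m or horizontal distance between remote_1_mid and tub_2 below 0.09 m) and height (world z) of remote_1_mid above 0.115 m and contact force between the fingers and remote_1 below 0.02 N) or ((horizontal distance between remote_2_mid and tub_1 below 0.09 m or horizontal distance between remote_2_mid and tub_2 below 0.09 m) and height (world z) of remote_2_mid above 0.115 m and contact force between the fingers and remote_2 below 0.02 N) or ((horizontal distance between bank_1_mid and tub_1 below 0.09 m or horizontal distance between bank_1_mid and tub_2 below 0.09 m) and height (world z) of bank_1_mid above 0.115 m and contact force between the fingers and bank_1 below 0.02 N) or ((horizontal distance between bank_2_mid and tub_1 below 0.09 m or horizontal distance between bank_2_mid and tub_2 below 0.09 m) and height (world z) of bank_2_mid above 0.115 m and contact force between the fingers and bank_2 below 0.02 N)).
It fails at once if a lid is dropped on a tub from more than about 40 mm up (((horizontal distance between lid_1_grip and tub_1 below 0.09 m or horizontal distance between lid_1_grip and tub_2 below 0.09 m) and height (world z) of lid_1_grip above 0.14 m and contact force between the fingers and lid_1 below 0.02 N) or ((horizontal distance between lid_2_grip and tub_1 below 0.09 m or horizontal distance between lid_2_grip and tub_2 below 0.09 m) and height (world z) of lid_2_grip above 0.14 m and contact force between the fingers and lid_2 below 0.02 N)).
It fails at once if the mug is shifted by more than 30 mm or tipped (distance of mug from where it was at the start of the episode above 0.03 m or angle between mug's own z axis and vertical above 0.35 rad).
It fails at once if the mouse is shifted by more than 30 mm or tipped (distance of mouse from where it was at the start of the episode above 0.03 m or angle between mouse's own z axis and vertical above 0.35 rad).
Of remote_1, remote_2, bank_1, bank_2 only 2 to 4 are there at a start; the rules pass over those that are not, and their reading is None.
At some moment in a run one of remote_1, remote_2, bank_1, bank_2 may be knocked a few centimetres aside while the robot is not near it.
It also fails if it takes over 210 s, if anything falls off the work surface, if the arm or the gripper's body presses on something with over 40 N, if the wrist force passes 120 N, or if a joint passes its speed limit or range.

### The arm

A 6-joint arm with a two-finger parallel gripper is mounted at the origin on the work surface. World frame = base frame: x ahead of the robot, y to its left, z up, the work surface at z = 0. Lengths are in m, angles in degrees, forces in N, time in s.
With the tool pointing down it reaches from about 0.25 to 0.725 m from the base axis. Payload 9.7 kg.
Tool frame: the origin (TCP) lies at the very end of the fingers, on their centre line; the grasp point (between the pads) lies 19 mm behind it (bot.pinch_z is the distance from the TCP to the grasp point, in m); x points along the fingers, z is the direction in which the jaws open and shut, and the axes are right-handed (so a half turn about x gives the same grasp; the last joint's range is limited). The gripper opens to 85 mm and grips with 20 to 120 N. Pads are 22 mm wide; open, the fingers measure 114 mm over their backs; the gripper's body (76 mm by 85 mm) begins 54 mm behind the grasp point. The pads swing forward as they close: fully open they stand 13 mm farther back than shut.
Start: joints at [74.198, 4.979, 10.078, 95.1, 0, 90], TCP at [0.15, 0.529, 0.231] pointing down, gripper open.
Joint ranges: [-179.16, 179.16], [-48.56, 103.87], [-65.8, 70.77], [-126.05, 130.52], [-82.76, 87.17], [-180, 180]. Speed limits (degrees/s): [127.2, 127.2, 147.25, 180, 180, 180].

### API

Orientations are given as [roll, pitch, yaw] about the fixed x, y, z axes, in that order (R = Rz(yaw) Ry(pitch) Rx(roll)).
In Python, from workcell import bot gives the robot as it stands.
- The arm moves only by the tool play_rows, never from a script. Its argument "rows" is a list of rows, each a list of 3 entries, a list of its own where there are three numbers: the shift along the tool's x, y, z in cm, then the turn about the tool's x in degrees, then the finger opening in cm, from 0 to 8.54. A call has 1 to 12 rows; each row is the pose to reach, as a shift and turn from the pose commanded when the call began, along the tool's axes at that moment; what a row does not reach only later rows make up. A row lasts 1/12 s, in which the tool goes at most 41.7 mm and 7.16 degrees, less where a joint would pass 70% of its speed; a pose out of reach is approached as far as the arm can. A call with a gripper value outside its range is refused whole. The fingers move at their own pace and stop on an object; "squeeze" is the grip in N (left out, the last holds). Time passes only in rows, so rows that repeat a pose let the fingers close. It gives the time, the measured TCP pose, the force and the opening at its end, in the units of the state.
- bot.get_obs(): the state, without advancing time (a new reading comes with each control period).
- bot.camera(name): name is "side" or "top" or "wrist"; returns (picture, depth): 400x640x3 uint8, blue, green, red; 400x640 float32, m along the optical axis (not along the pixel's ray), 0 where there is no reading.
- bot.camera_model(name): a dict with "fx", "fy", "cx", "cy" (pixels), "k1" (the pictures are not rectified: a ray, as slopes to the right and down, at radius r is drawn at 1 + k1 r^2 times it, then the intrinsics apply), "origin" and "attitude" of the camera in the world; the wrist camera has in their place "mount" (4x4, takes a point from camera to tool coordinates, whose origin is the TCP and whose axes are the tool frame's). Camera axes: x right, y down, z forward; pixel columns grow to the right and rows downward; lengths in m; the calibration is good to about 2 mm. A picture is of the moment at which its call begins: read the wrist's pose just before it. camera_model takes no time and is no camera call.
- bot.job_done(): hands the job in, once; it reports no verdict.
The state is a dict: "time": time; "q": joint angles; "qd": joint speeds; "joint_efforts": joint torques, N m; "ee_pos": TCP position; "tcp_rot": TCP orientation; "wrist_force": force on the tool from outside, world axes, zero at the start; "torque": the same for the moment, N m; "opening": finger opening in m.
Only numpy, scipy, OpenCV 4.12 (cv2) and the standard library are available. Lean on these libraries where they do the work, as an engineer would, in place of code of your own. Each camera call takes 0.05 s, during which the arm holds its last target.

## Working session

There is one attempt and no reset: what is moved stays moved. The work goes in short steps, Python scripts to look and compute and a tool call to move; the robot and the scene stay as the last step left them, time stands still between calls to the robot, and variables do not carry over. Pictures are saved under pics/ and viewed, and the job is handed in when it is done.

Besides the shell and the picture viewer there is one more tool, called after "Emit:" by a JSON object that holds its "method" and its "body", one argument or row to a line. play_rows: Moves the arm, as the interface text tells. Its arguments: {"type":"object","properties":{"rows":{"type":"array"},"squeeze":{"type":"number"}},"required":["rows"]}

```bash
ls; mkdir -p pics; cat > h.py <<'E'
import numpy as np, cv2
from workcell import bot
from scipy.spatial.transform import Rotation as R
def Rt(att):
    a=np.array(att,float)
    return a if a.shape==(3,3) else R.from_euler('xyz',a,degrees=True).as_matrix()
def ray(m,u,v):
    x=(u-m['cx'])/m['fx'];y=(v-m['cy'])/m['fy'];X,Y=x,y
    for _ in range(20):
        s=1+m['k1']*(X*X+Y*Y);X=x/s;Y=y/s
    return np.array([X,Y,1.0])
def pose(name,obs=None):
    m=bot.camera_model(name)
    if name=='wrist':
        o=obs or bot.get_obs();T=np.eye(4);T[:3,:3]=Rt(o['tcp_rot']);T[:3,3]=o['ee_pos'];M=T@np.array(m['mount']);return m,M[:3,:3],M[:3,3]
    return m,Rt(m['attitude']),np.array(m['origin'])
def onplane(P,u,v,z):
    m,r,o=P;d=r@ray(m,u,v);return o+d*(z-o[2])/d[2]
def world(P,u,v,dep):
    m,r,o=P;return o+r@ray(m,u,v)*dep
def cloud(P,D):
    m,r,o=P;H,W=D.shape;u,v=np.meshgrid(np.arange(W),np.arange(H))
    x=(u-m['cx'])/m['fx'];y=(v-m['cy'])/m['fy'];X,Y=x.copy(),y.copy()
    for _ in range(20):
        s=1+m['k1']*(X*X+Y*Y);X=x/s;Y=y/s
    c=np.stack([X,Y,np.ones_like(X)],-1)*D[...,None]
    return c@r.T+o
def proj(P,p):
    m,r,o=P;c=r.T@(np.array(p)-o);X,Y=c[0]/c[2],c[1]/c[2];s=1+m['k1']*(X*X+Y*Y)
    return m['fx']*X*s+m['cx'],m['fy']*Y*s+m['cy']
def shot(name,fn=None):
    o=bot.get_obs();I,D=bot.camera(name);P=pose(name,o)
    if fn: cv2.imwrite('pics/'+fn,I)
    np.savez('/tmp/%s.npz'%name,I=I,D=D,r=P[1],o=P[2])
    return P,I,D
def load(name):
    z=np.load('/tmp/%s.npz'%name);return (bot.camera_model(name),z['r'],z['o']),z['I'],z['D']
E
python3 - <<'E'
from h import *
print(bot.get_obs())
for n in('side','top','wrist'):
    print(n,bot.camera_model(n)); shot(n,n+'0.png')
E
```

```text
pics
{'time': 0.0, 'q': array([7.41985980e+01, 5.01157358e+00, 1.00322484e+01, 9.50997083e+01,
       1.10082481e-03, 8.99988915e+01]), 'qd': array([-0.06786804,  0.00509062,  0.05459992, -0.03604474,  0.02743142,
       -0.02802284]), 'joint_efforts': array([-4.09832501e-03, -5.20391357e+01,  4.64806151e+01,  1.61282031e-02,
       -2.64201080e-04, -7.03210802e-06]), 'ee_pos': array([0.14969555, 0.52898357, 0.23055878]), 'tcp_rot': array([ 179.20089494,   89.92095879, -106.59939933]), 'wrist_force': array([-0.00732135,  0.69597855,  0.30200798]), 'torque': array([-0.03298103, -0.03040103,  0.05207656]), 'opening': 0.08556400039840621}
side {'fx': 395.98085819034503, 'fy': 395.98085819034503, 'cx': 325.61300332570994, 'cy': 197.49109333841403, 'k1': -0.061117175907142884, 'origin': array([-0.1287742 , -0.66904655,  0.66339257]), 'attitude': array([-123.38935793,    0.63804433,  -42.87000573])}
top {'fx': 480.46124375077403, 'fy': 480.46124375077403, 'cx': 319.7383972281146, 'cy': 207.69367322544323, 'k1': 0.024807135108727358, 'origin': array([ 0.22906886, -0.01274793,  1.58642505]), 'attitude': array([-171.14586855,   -0.59365755,  -88.95056313])}
wrist {'fx': 315.1433534622035, 'fy': 315.1433534622035, 'cx': 318.8947015063759, 'cy': 202.4577123857776, 'k1': 0.01052612398870872, 'mount': array([[-4.32631821e-04, -2.78621397e-01,  9.60400921e-01,
        -1.41569549e-01],
       [-7.57377147e-04, -9.60400645e-01, -2.78621658e-01,
         7.05450128e-02],
       [ 9.99999620e-01, -8.47926305e-04,  2.04478401e-04,
         1.41332701e-03],
       [ 0.00000000e+00,  0.00000000e+00,  0.00000000e+00,
         1.00000000e+00]])}
```

View pics/top0.png

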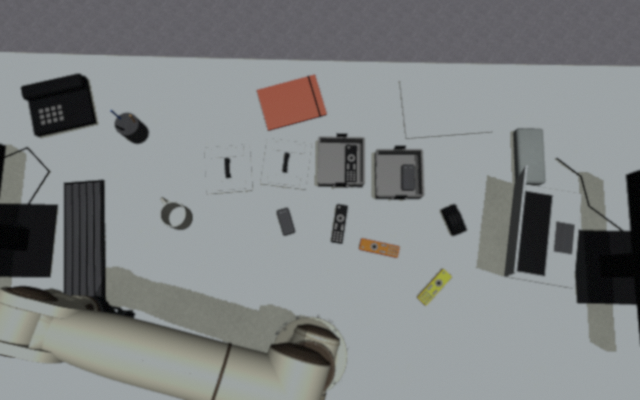

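View pics/side0.png

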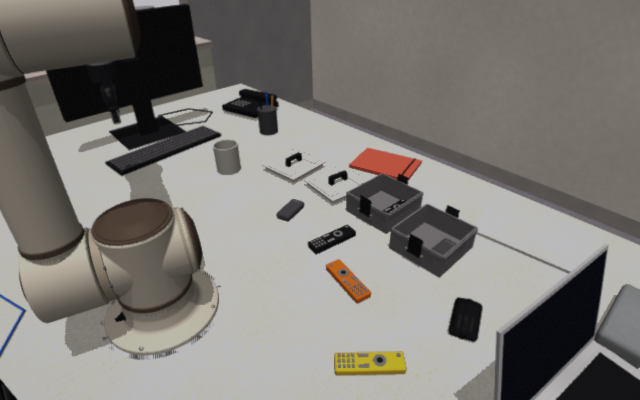

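View pics/wrist0.png

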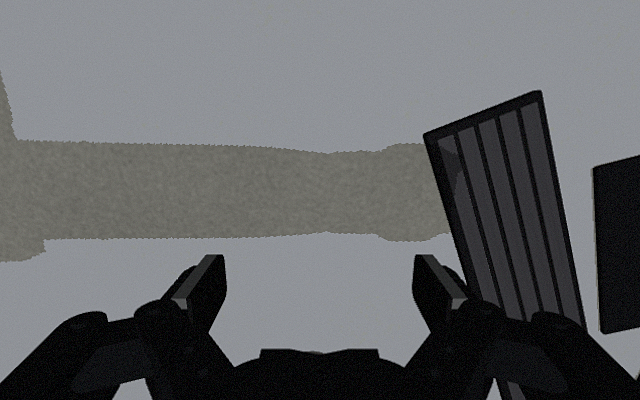

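Candidates, in top-view pixels:
- Loose black remote at (340,224), wanted.
- Loose dark power bank at (286,221), wanted.
- Mouse at (453,220), orange remote at (379,247) and yellow remote at (434,287), all to be left.
- The tub at (341,162) holds a remote and the tub at (399,174) holds a bank.
- Lids at (228,168) and (286,162).

Next is a close crop and measurements.

```bash
python3 - <<'E'
from h import *
P,I,D=load('top')
c=I[125:265,190:480]
cv2.imwrite('pics/crop0.png',cv2.resize(c,None,fx=2.75,fy=2.75,interpolation=cv2.INTER_CUBIC))
C=cloud(P,D)
np.save('/tmp/C.npy',C)
for n,(u,v) in dict(desk=(250,250),remote=(340,224),bank=(286,221),t1floor=(330,165),t2floor=(388,172),lid1=(215,175),lid2=(272,170),h1=(228,168),h2=(286,162)).items(): print(n,C[v,u].round(3))
# height map
z=C[...,2]; x=C[...,0];y=C[...,1]
reg=(x>0.25)&(x<0.8)&(y>-0.3)&(y<0.45)&(z>0.01)
n,lab,st,_=cv2.connectedComponentsWithStats(reg.astype(np.uint8))
for i in range(1,n):
    if st[i,4]>60:
        m=lab==i; print(st[i],np.median(C[m],0).round(3),np.percentile(z[m],98).round(3))
E
```

```text
desk [0.331 0.202 0.   ]
remote [ 0.421 -0.092  0.02 ]
bank [0.426 0.085 0.027]
t1floor [ 0.621 -0.056  0.011]
t2floor [ 0.602 -0.252  0.007]
lid1 [0.576 0.325 0.022]
lid2 [0.597 0.137 0.023]
h1 [0.594 0.278 0.051]
h2 [0.617 0.089 0.054]
[263 112  60  18 450] [0.782 0.106 0.014] 0.021
[ 317  133   48   55 1224] [ 0.635 -0.117  0.032] 0.08
[ 260  138   52   51 2081] [0.62  0.092 0.021] 0.049
[ 204  144   49   50 2108] [0.598 0.282 0.021] 0.049
[374 145  33  55 468] [ 0.624 -0.239  0.058] 0.084
[401 165   3  25  61] [ 0.58  -0.297  0.02 ] 0.027
[167 201  25  29 277] [0.426 0.407 0.066] 0.099
[331 204  17  40 457] [ 0.424 -0.089  0.017] 0.024
[276 207  19  29 349] [0.427 0.089 0.018] 0.026
[359 238  41  20 470] [ 0.347 -0.22   0.017] 0.024
```

View pics/crop0.png

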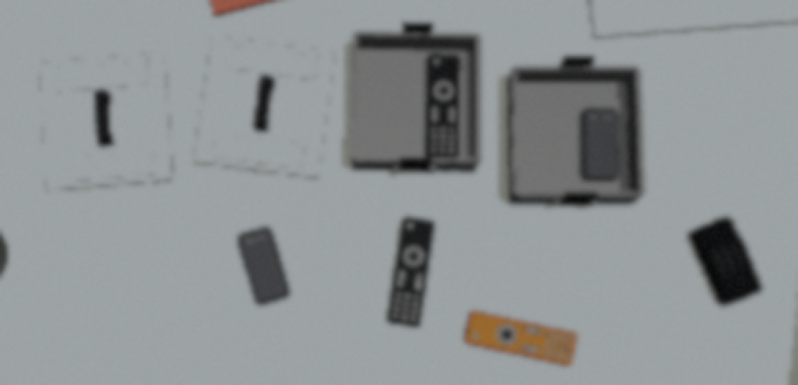

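The crop confirms it: at crop (263,266) there is a short plain slab, the bank, and at (411,271) a black remote with buttons. In the tubs, the left one holds a remote near its -y wall and the right one holds a bank near its -y wall. Next I measure poses and gripper geometry and build a move helper.

```bash
cat >> h.py <<'E'
def plan(p,ang=None,up=None):
    """target TCP p, jaw (tool z) direction angle in deg in world xy (mod 180)"""
    o=bot.get_obs();r=Rt(o['tcp_rot']);d=np.array(p)-o['ee_pos'];s=r.T@d*100
    t=0
    cur=np.degrees(np.arctan2(r[1,2],r[0,2]))
    if ang is not None:
        # turning about tool x (down) by +t lowers world yaw by t
        t=-((ang-cur+90)%180-90)
    print('jaw now %.1f'%cur,'x.z %.4f'%r[2,0],'pos',o['ee_pos'].round(4),'q6 %.1f'%o['q'][5],'open %.4f'%o['opening'],'t %.2f'%o['time'])
    print('shift cm',s.round(2),'turn',round(t,1),'rows>=',max(np.linalg.norm(d)/.0417,abs(t)/7.16).round(1))
def rect(C,m):
    pts=C[m][:,:2].astype(np.float32);rc=cv2.minAreaRect(pts*1000);b=cv2.boxPoints(rc)
    e=[b[1]-b[0],b[2]-b[1]];L=max(e,key=np.linalg.norm);a=np.degrees(np.arctan2(L[1],L[0]));a=(a+90)%180-90
    return np.round(rc[0],1),np.round(sorted(rc[1]),1),round(float(a),1)
E
python3 - <<'E'
from h import *
P,I,D=load('top');C=np.load('/tmp/C.npy');z=C[...,2];x=C[...,0];y=C[...,1]
def reg(u0,u1,v0,v1,lo,hi):
    m=np.zeros(z.shape,bool);m[v0:v1,u0:u1]=True;m&=(z>lo)&(z<hi)
    n,l,st,_=cv2.connectedComponentsWithStats(m.astype(np.uint8));return l==(1+np.argmax(st[1:,4]))
for n,a in dict(bank=(270,300,200,240,.012,.04),remote=(325,355,200,250,.012,.04),lid1=(200,257,140,198,.014,.03),h1=(215,245,150,190,.036,.06),lid2=(257,315,135,192,.014,.03),h2=(275,300,145,185,.036,.06),t1=(312,370,130,190,.055,.07),t2=(370,430,140,203,.055,.07)).items():
    try:
        m=reg(*a);print(n,m.sum(),rect(C,m),np.median(z[m]).round(4))
    except Exception as e: print(n,e)
m=np.zeros(0)
Pw,Iw,Dw=load('wrist');M=np.array(bot.camera_model('wrist')['mount'])
Cw=cloud((Pw[0],M[:3,:3],M[:3,3]),Dw)
for v,u in [(290,215),(257,218),(257,422),(320,85),(320,555),(310,150),(370,30),(370,610)]: print((u,v),Cw[v,u].round(4),Dw[v,u].round(3))
plan([.40,.09,.25],106)
E
```

```text
bank 331 (array([428.4,  89.3]), array([43.6, 89.8]), 19.8) 0.0183
remote 426 (array([424. , -88.5]), array([ 39.6, 128.1]), -7.8) 0.0175
lid1 1946 (array([599.8, 284.1]), array([152.3, 159.6]), 6.0) 0.0211
h1 100 (array([599.6, 283.5]), array([16.1, 64.9]), 6.9) 0.0482
lid2 1913 (array([622. ,  92.7]), array([152.2, 160.7]), -6.4) 0.0212
h2 97 (array([621.8,  92.3]), array([16.3, 64.4]), -6.5) 0.0484
t1 348 (array([625.8, -89.1]), array([154.6, 163.8]), 0.2) 0.0618
t2 366 (array([ 588.1, -280.6]), array([156.2, 164.4]), 1.4) 0.0612
(215, 290) [-0.0267 -0.0003 -0.0414] 0.13
(218, 257) [-0.0179  0.0103 -0.0419] 0.136
(422, 257) [-0.0199  0.0112  0.045 ] 0.133
(85, 320) [-0.0634  0.0128 -0.0658] 0.091
(555, 320) [-0.0646  0.0135  0.0682] 0.09
(150, 310) [-0.0595  0.0132 -0.0492] 0.095
(30, 370) [-0.0807  0.012  -0.0664] 0.075
(610, 370) [-0.0804  0.0116  0.07  ] 0.075
jaw now 74.2 x.z -1.0000 pos [0.1497 0.5291 0.2307] q6 90.0 open 0.0851 t 0.15
shift cm [ -1.89 -36.04 -35.43] turn -31.8 rows>= 12.1
```

```bash
python3 - <<'E'
from h import *
plan([.428,.089,.15],109)
E
```

```text
jaw now 74.2 x.z -1.0000 pos [0.1497 0.5291 0.2307] q6 90.0 open 0.0851 t 0.15
shift cm [  8.11 -38.76 -34.76] turn -34.8 rows>= 12.6
```

Emit:
{"method": "play_rows", "body": {
  "rows": [
    [[0,-3,-2.7],-3,8.5],
    [[0.6,-6,-5.4],-6,8.5],
    [[1.2,-9,-8.1],-9,8.5],
    [[2,-12,-10.8],-12,8.5],
    [[2.6,-15,-13.5],-15,8.5],
    [[3.2,-18,-16.1],-18,8.5],
    [[4,-21,-18.8],-21,8.5],
    [[4.6,-24,-21.5],-24,8.5],
    [[5.2,-27,-24.2],-27,8.5],
    [[6,-30,-26.9],-30,8.5],
    [[6.6,-33,-29.6],-32,8.5],
    [[7.2,-36,-32.3],-34.8,8.5]
  ]
}}

```text
time: 1.15
ee_pos: [0.4087, 0.1184, 0.159]
tcp_rot: [-86.7, 90.0, 22.4]
wrist_force: [0.3, 0.7, 1.0]
opening: 0.0851
```

```bash
python3 - <<'E'
from h import *
P,I,D=shot('wrist','w1.png')
plan([.428,.089,.15],109)
C=cloud(P,D);z=C[...,2]
m=(z>.013)&(z<.03)&(np.hypot(C[...,0]-.428,C[...,1]-.089)<.08)
print(rect(C,m),m.sum(),np.median(z[m]))
E
```

```text
jaw now 109.2 x.z -1.0000 pos [0.4112 0.1133 0.1576] q6 -3.7 open 0.0851 t 1.20
shift cm [ 0.76 -0.78 -2.85] turn 0.2 rows>= 0.7
(array([426. ,  88.9]), array([43.3, 88.3]), 18.2) 4103 0.01867077724136107
```

View pics/w1.png

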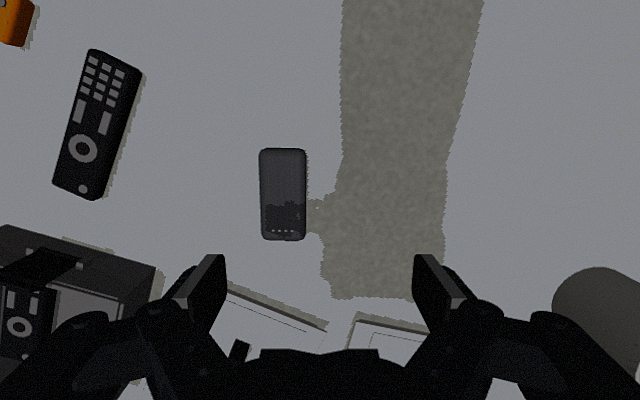

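```bash
python3 - <<'E'
from h import *
plan([.427,.089,.002],108.4)
E
```

```text
jaw now 109.2 x.z -1.0000 pos [0.4112 0.1133 0.1576] q6 -3.7 open 0.0851 t 1.20
shift cm [15.56 -0.7  -2.78] turn 0.8 rows>= 3.8
```

Emit:
{"method": "play_rows", "body": {
  "rows": [
    [[0,0,0],0,8.5],
    [[0,0,0],0,8.5]
  ]
}}

```text
time: 1.37
ee_pos: [0.4082, 0.1197, 0.159]
tcp_rot: [68.8, 89.9, 177.6]
wrist_force: [-0.7, 0.5, -0.2]
opening: 0.0849
```

```bash
python3 - <<'E'
from h import *
plan([.427,.089,.002],108.4)
E
```

```text
jaw now 108.8 x.z -1.0000 pos [0.4082 0.1197 0.159 ] q6 -2.5 open 0.0849 t 1.37
shift cm [15.7  -0.8  -3.52] turn 0.4 rows>= 3.9
```

Emit:
{"method": "play_rows", "body": {
  "rows": [
    [[2,-0.2,-0.9],0.4,8.5],
    [[5,-0.5,-2],0.4,8.5],
    [[7.5,-0.8,-3],0.4,8.5],
    [[9,-0.8,-3.5],0.4,8.5],
    [[9,-0.8,-3.5],0.4,8.5],
    [[9,-0.8,-3.5],0.4,8.5]
  ]
}}

```text
time: 1.87
ee_pos: [0.4264, 0.091, 0.0693]
tcp_rot: [70.7, 89.9, 179.3]
wrist_force: [-0.6, 1.1, 0.3]
opening: 0.085
```

```bash
python3 - <<'E'
from h import *
P,I,D=shot('wrist','w2.png')
C=cloud(P,D);z=C[...,2]
m=(z>.013)&(z<.03)&(np.hypot(C[...,0]-.428,C[...,1]-.089)<.08)
m=m.astype(np.uint8);n,l,st,_=cv2.connectedComponentsWithStats(m);m=l==1+np.argmax(st[1:,4])
print(rect(C,m),m.sum(),np.median(z[m]))
plan([.427,.089,.002],108.4)
E
```

```text
(array([425.9,  88.8]), array([43.6, 88. ]), 17.8) 8181 0.018680844051984113
jaw now 108.7 x.z -1.0000 pos [0.4271 0.0911 0.0703] q6 -6.6 open 0.0848 t 1.92
shift cm [ 6.83  0.08 -0.2 ] turn 0.3 rows>= 1.6
```

View pics/w2.png

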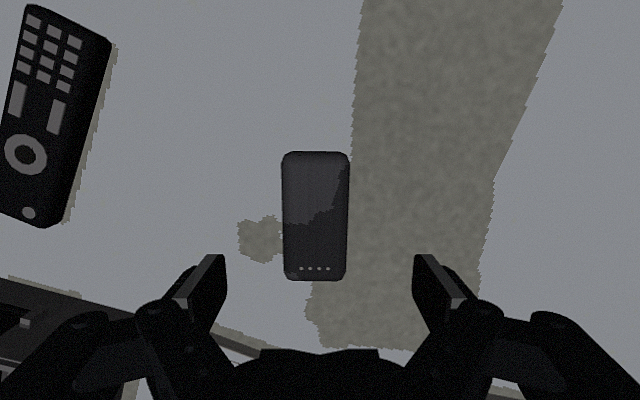

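The wrist view shows the bank at (316,215), centred between the fingers at (215,257) and (425,257). I descend and grip.

Emit:
{"method": "play_rows", "body": {
  "rows": [
    [[2,0.1,-0.2],0.8,8.5],
    [[4,0.1,-0.2],0.8,8.5],
    [[5.5,0.1,-0.2],0.8,8.5],
    [[6.4,0.1,-0.2],0.8,8.5],
    [[6.8,0.1,-0.2],0.8,6],
    [[6.8,0.1,-0.2],0.8,3],
    [[6.8,0.1,-0.2],0.8,3],
    [[6.8,0.1,-0.2],0.8,3],
    [[6.8,0.1,-0.2],0.8,3],
    [[6.8,0.1,-0.2],0.8,3],
    [[6.8,0.1,-0.2],0.8,3],
    [[6.8,0.1,-0.2],0.8,3]
  ],
  "squeeze": 40
}}

```text
time: 2.92
ee_pos: [0.4277, 0.088, 0.0027]
tcp_rot: [-85.3, 89.9, 22.5]
wrist_force: [-0.8, 1.8, 6.0]
opening: 0.0431
```

Emit:
{"method": "play_rows", "body": {
  "rows": [
    [[-1,0,0],0,3],
    [[-3,0,0],0,3],
    [[-6,0,0],0,3],
    [[-9,0,0],0,3],
    [[-12,0,0],0,3],
    [[-14,0,0],0,3],
    [[-15,0,0],0,3],
    [[-15,0,0],0,3],
    [[-15,0,0],0,3]
  ]
}}

```text
time: 3.67
ee_pos: [0.4268, 0.0877, 0.1509]
tcp_rot: [79.6, 90.0, -172.6]
wrist_force: [-0.0, 0.1, -1.7]
opening: 0.0429
```

```bash
python3 - <<'E'
from h import *
P,I,D=shot('wrist','w3.png')
Pt,It,Dt=shot('top','top1.png');C=cloud(Pt,Dt);np.save('/tmp/C.npy',C);z=C[...,2]
for n,c in dict(t1=(.6258,-.0891),t2=(.588,-.2806)).items():
    m=(abs(C[...,0]-c[0])<.066)&(abs(C[...,1]-c[1])<.068)&(z>.016)&(z<.034)
    m=m.astype(np.uint8);k,l,st,_=cv2.connectedComponentsWithStats(m);m=l==1+np.argmax(st[1:,4])
    print(n,rect(C,m),m.sum())
c=It[125:265,190:480];cv2.imwrite('pics/crop1.png',cv2.resize(c,None,fx=2.75,fy=2.75,interpolation=cv2.INTER_CUBIC))
plan([.59,-.26,.18],90)
E
```

```text
t1 (array([ 627.2, -124.6]), array([ 37.8, 125.4]), 0.4) 402
t2 (array([ 583.4, -315.7]), array([44.8, 88.7]), 0.7) 324
jaw now 107.8 x.z -1.0000 pos [0.4262 0.0875 0.1497] q6 -6.2 open 0.0431 t 3.77
shift cm [ -3.05  -4.97 -38.09] turn 17.8 rows>= 9.2
```

View pics/w3.png

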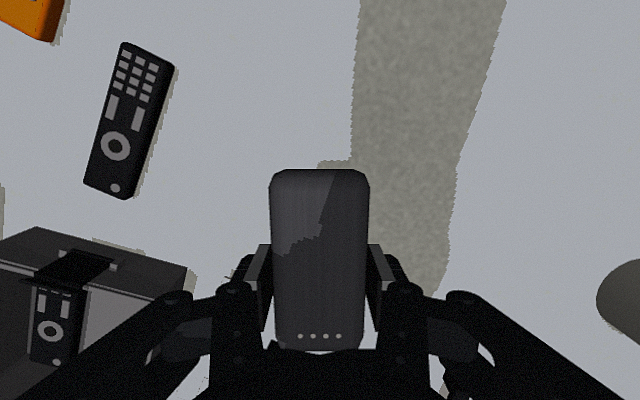

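View pics/crop1.png

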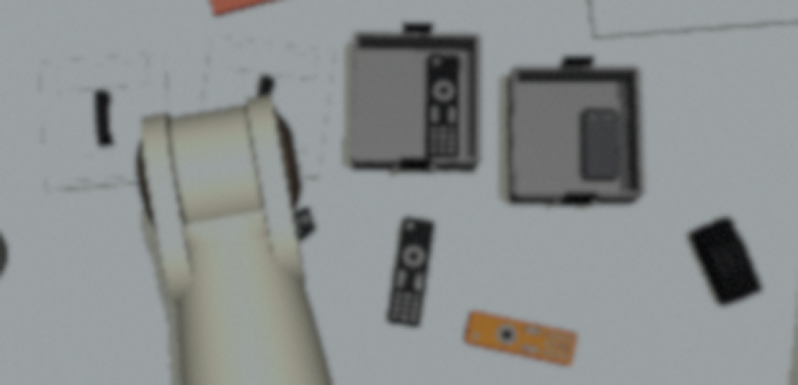

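```bash
python3 - <<'E'
from h import *
Pw,Iw,Dw=load('wrist');M=np.array(bot.camera_model('wrist')['mount'])
C=cloud((Pw[0],M[:3,:3],M[:3,3]),Dw)
m=(C[...,0]>-.12)&(C[...,0]<.02)&(C[...,1]<.04)&(Dw>0)
for a in range(-120,20,8):
    k=m&(C[...,0]>a/1e3)&(C[...,0]<(a+8)/1e3)
    if k.sum()>5:
        print(a,k.sum(),'z',np.percentile(C[k][:,2],[1,99]).round(4),'y',np.percentile(C[k][:,1],[1,99]).round(3))
k=m&(abs(C[...,2])<.018)&(C[...,1]>-.06)
for v,u in[(200,320),(250,320),(320,320)]: print(C[v,u].round(4))
plan([.588,-.254,.15],91.2)
E
```

```text
-104 34 z [-0.0191  0.0208] y [0.019 0.02 ]
-96 3162 z [-0.0587  0.0618] y [0.011 0.019]
-88 10876 z [-0.0617  0.0636] y [0.004 0.017]
-80 9574 z [-0.0589  0.061 ] y [-0.004  0.017]
-72 5071 z [-0.0569  0.059 ] y [-0.012  0.017]
-64 6261 z [-0.0542  0.0561] y [-0.012  0.012]
-56 4637 z [-0.0522  0.0543] y [-0.012  0.013]
-48 1197 z [-0.0473  0.0501] y [0.001 0.013]
-40 1264 z [-0.0269  0.0285] y [-0.012  0.011]
-32 913 z [-0.0337  0.0359] y [-0.011  0.011]
-24 8563 z [-0.03    0.0318] y [-0.037  0.039]
-16 7969 z [-0.0293  0.0295] y [-0.041  0.04 ]
-8 85 z [-0.0319  0.0336] y [0.006 0.013]
[-0.015   0.0341  0.0015]
[-0.0151  0.0114  0.0016]
[-0.0156 -0.0238  0.0016]
jaw now 107.8 x.z -1.0000 pos [0.4262 0.0875 0.1497] q6 -6.2 open 0.0431 t 3.77
shift cm [ -0.05  -4.97 -37.46] turn 16.6 rows>= 9.1
```

Emit:
{"method": "play_rows", "body": {
  "rows": [
    [[0,-0.1,-1],0.5,3],
    [[0,-0.3,-3],1.5,3],
    [[0,-0.8,-6],3,3],
    [[0,-1.2,-9.5],4.5,3],
    [[0,-1.8,-13],6,3],
    [[0,-2.2,-16.5],8,3],
    [[0,-2.7,-20],9.5,3],
    [[0,-3.1,-23.5],11,3],
    [[0,-3.6,-27],12.5,3],
    [[0,-4,-30.5],14,3],
    [[0,-4.5,-33.5],15.5,3],
    [[0,-4.8,-35.5],16.6,3]
  ]
}}

```text
time: 4.77
ee_pos: [0.5811, -0.239, 0.1491]
tcp_rot: [79.1, 89.9, 170.1]
wrist_force: [1.0, 0.2, -2.7]
opening: 0.0432
```

Emit:
{"method": "play_rows", "body": {
  "rows": [
    [[0,-0.1,-0.8],0,3],
    [[0,-0.1,-1.6],0,3],
    [[0,-0.1,-1.9],0,3],
    [[0,-0.1,-1.9],0,3],
    [[0,-0.1,-1.9],0,3]
  ]
}}

```text
time: 5.18
ee_pos: [0.5821, -0.254, 0.1514]
tcp_rot: [14.1, 90.0, 105.3]
wrist_force: [-0.4, 0.1, -1.3]
opening: 0.0432
```

```bash
python3 - <<'E'
from h import *
P,I,D=shot('wrist','w4.png')
plan([.588,-.252,.02],91.2)
C=cloud(P,D);z=C[...,2]
# rim of +y wall
m=(z>.055)&(z<.07)
print(m.sum(),np.percentile(C[m],[1,50,99],axis=0).round(3))
for y in np.arange(-.35,-.18,.005):
    k=(abs(C[...,0]-.56)<.02)&(abs(C[...,1]-y)<.0025)&(z<.1)
    if k.sum()>5: print(y.round(4),np.median(z[k]).round(3),k.sum())
E
```

```text
jaw now 91.2 x.z -1.0000 pos [ 0.5822 -0.2538  0.1516] q6 -24.8 open 0.0430 t 5.23
shift cm [13.16 -0.58  0.17] turn 0.0 rows>= 3.2
10992 [[ 0.51  -0.358  0.055]
 [ 0.573 -0.165  0.062]
 [ 0.703 -0.015  0.068]]
-0.35 0.033 1331
-0.345 0.003 244
-0.34 0.004 31
-0.335 0.022 192
-0.33 0.023 257
-0.325 0.023 268
-0.32 0.023 267
-0.315 0.023 258
-0.31 0.023 274
-0.305 0.023 273
-0.3 0.022 275
-0.295 0.016 293
-0.29 0.003 147
-0.285 0.003 147
-0.28 0.003 141
-0.275 0.003 132
-0.27 0.003 153
-0.265 0.003 129
-0.26 0.003 154
-0.255 0.003 125
-0.25 0.003 141
-0.245 0.003 131
-0.24 0.003 139
-0.235 0.003 134
-0.23 0.003 137
-0.225 0.003 135
-0.22 0.003 141
-0.215 0.003 146
-0.21 0.047 778
-0.205 0.06 252
-0.19 -0.001 127
-0.185 -0.001 222
```

View pics/w4.png

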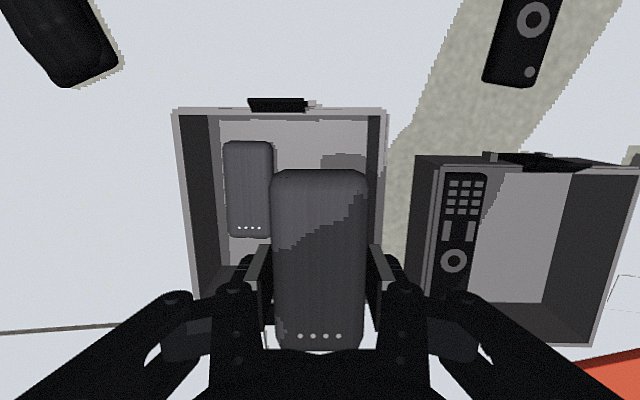

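The tub is under the tool. Bank 3 is at (247,188) and the free half is directly under the held bank at (320,255). The cloud puts bank 3's edge at y=-0.294 and the wall at -0.209, which agrees with the top camera. I lower.

Emit:
{"method": "play_rows", "body": {
  "rows": [
    [[1,-0.3,0.1],0,3],
    [[3,-0.6,0.2],0,3],
    [[5.5,-0.6,0.2],0,3],
    [[8,-0.6,0.2],0,3],
    [[10,-0.6,0.2],0,3],
    [[11.5,-0.6,0.2],0,3],
    [[12.6,-0.6,0.2],0,3],
    [[13.2,-0.6,0.2],0,3],
    [[13.2,-0.6,0.2],0,3],
    [[13.2,-0.6,0.2],0,3]
  ]
}}

```text
time: 6.07
ee_pos: [0.589, -0.2524, 0.0208]
tcp_rot: [-115.0, 89.9, -23.8]
wrist_force: [-2.7, -0.1, 5.7]
opening: 0.0429
```

Emit:
{"method": "play_rows", "body": {
  "rows": [
    [[0,0,0],0,3],
    [[0.2,0,0],0,3],
    [[0.3,0,0],0,3],
    [[0.3,0,0],0,3],
    [[0.3,0,0],0,3]
  ]
}}

```text
time: 6.48
ee_pos: [0.5896, -0.2527, 0.0203]
tcp_rot: [-111.4, 89.7, -20.1]
wrist_force: [-7.9, 0.4, 20.6]
opening: 0.0432
```

```bash
python3 - <<'E'
from h import *
o=bot.get_obs();print(o['wrist_force'],o['torque'],o['ee_pos'],o['tcp_rot'])
P,I,D=shot('side','s1.png')
cv2.imwrite('pics/s1c.png',cv2.resize(I[130:290,320:520],None,fx=4,fy=3.7,interpolation=cv2.INTER_CUBIC))
shot('wrist','w5.png')
E
```

```text
[-7.86814639  0.38059546 20.58196929] [0.98310809 1.31076272 0.23209633] [ 0.58959304 -0.25269383  0.02027271] [-111.36382874   89.7341994   -20.12984465]
```

View pics/s1c.png

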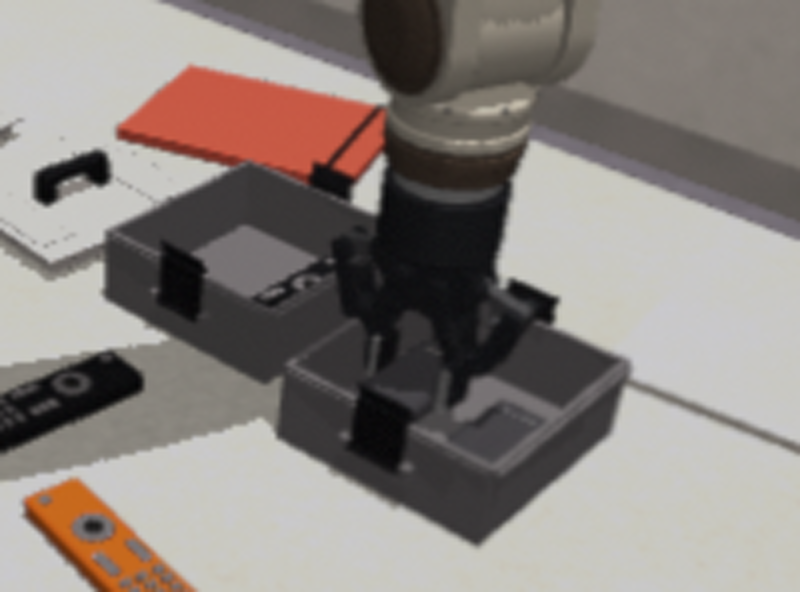

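View pics/w5.png

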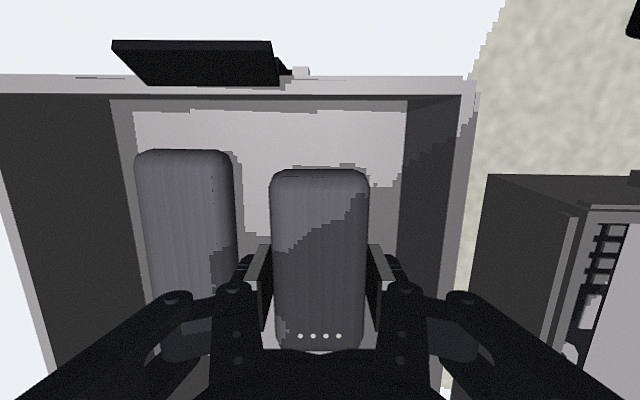

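The +y knuckle at (475,300) rests on the tub rim. I back off about 4 mm and release there, with the bank about 17 mm above the tub floor and well inside.

Emit:
{"method": "play_rows", "body": {
  "rows": [
    [[-0.3,0,0],0,3],
    [[-0.4,0,0],0,3],
    [[-0.4,0,0],0,3],
    [[-0.4,0,0],0,3]
  ]
}}

```text
time: 6.92
ee_pos: [0.589, -0.2523, 0.0209]
tcp_rot: [-95.8, 89.9, -4.6]
wrist_force: [-0.4, 0.1, 5.2]
opening: 0.0434
```

Emit:
{"method": "play_rows", "body": {
  "rows": [
    [[-0.2,0,0],0,3],
    [[-0.3,0,0],0,3],
    [[-0.3,0,0],0,3],
    [[-0.3,0,0],0,5.2],
    [[-0.3,0,0],0,5.2],
    [[-0.3,0,0],0,5.2],
    [[-0.3,0,0],0,5.2],
    [[-0.3,0,0],0,5.2]
  ]
}}

```text
time: 7.58
ee_pos: [0.5884, -0.2525, 0.0233]
tcp_rot: [144.7, 90.0, -124.1]
wrist_force: [-1.1, -0.4, -0.6]
opening: 0.052
```

```bash
python3 - <<'E'
from h import *
shot('wrist','w6.png')
E
```

View pics/w6.png

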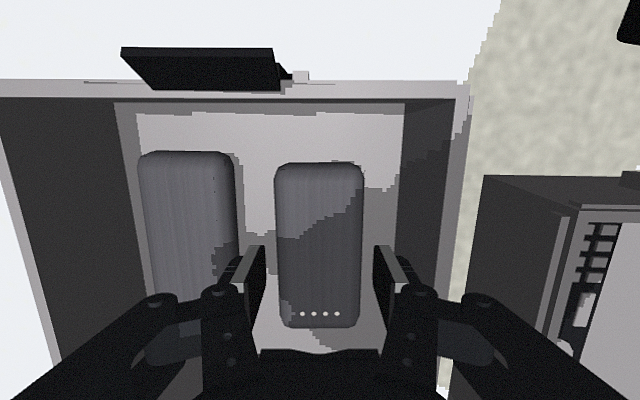

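The bank at (318,245) is released and lies flat beside bank 3. I lift and head for the remote.

Emit:
{"method": "play_rows", "body": {
  "rows": [
    [[-2,0,0],0,5.2],
    [[-5,0,0],0,5.2],
    [[-8,0,0],0,5.2],
    [[-11,0,0],0,7],
    [[-13,0,0],0,8.5],
    [[-13.5,0,0],0,8.5],
    [[-13.5,0,0],0,8.5]
  ]
}}

```text
time: 8.22
ee_pos: [0.5892, -0.2528, 0.1602]
tcp_rot: [-114.9, 89.8, -23.7]
wrist_force: [0.8, 0.3, -0.1]
opening: 0.0851
```

```bash
python3 - <<'E'
from h import *
plan([.424,-.0885,.09],82.2)
P,I,D=shot('top','top2.png')
C=cloud(P,D);z=C[...,2]
m=(z>.012)&(z<.04)&(np.hypot(C[...,0]-.424,C[...,1]+.0885)<.09)
print(m.sum(),rect(C,m))
E
```

```text
jaw now 91.2 x.z -1.0000 pos [ 0.5892 -0.2528  0.1602] q6 -24.4 open 0.0851 t 8.22
shift cm [ 6.95 16.19 16.78] turn 9.0 rows>= 5.8
424 (array([424.4, -88.4]), array([ 39.5, 128.4]), -7.7)
```

View pics/top2.png

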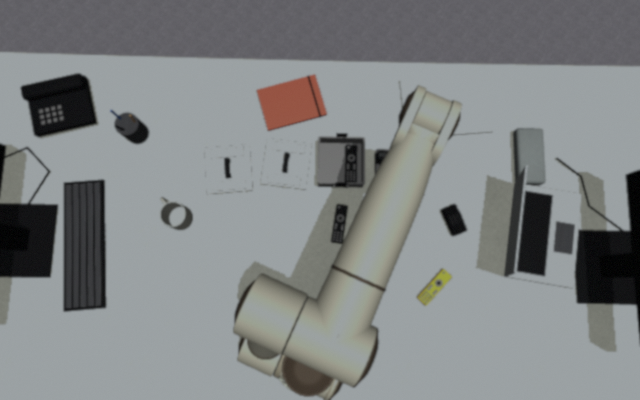

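The remote is still at (340,224).

Emit:
{"method": "play_rows", "body": {
  "rows": [
    [[0,2,2],1,8.5],
    [[0,4.5,4.6],3,8.5],
    [[0,7,7.2],5,8.5],
    [[0,9.5,9.9],7,8.5],
    [[1,12,12.5],8,8.5],
    [[3,14.5,15],9,8.5],
    [[5,15.8,16.4],9,8.5],
    [[6.5,16.2,16.8],9,8.5],
    [[7,16.2,16.8],9,8.5],
    [[7,16.2,16.8],9,8.5],
    [[7,16.2,16.8],9,8.5]
  ]
}}

```text
time: 9.18
ee_pos: [0.4231, -0.0882, 0.088]
tcp_rot: [92.8, 90.0, 175.0]
wrist_force: [1.5, 0.6, 0.9]
opening: 0.0851
```

```bash
python3 - <<'E'
from h import *
P,I,D=shot('wrist','w7.png')
C=cloud(P,D);z=C[...,2]
m=(z>.011)&(z<.03)&(np.hypot(C[...,0]-.424,C[...,1]+.0885)<.09)
m=m.astype(np.uint8);n,l,st,_=cv2.connectedComponentsWithStats(m);m=l==1+np.argmax(st[1:,4])
print(rect(C,m),m.sum())
plan([.424,-.0885,.002],82.2)
E
```

```text
(array([422.7, -88.2]), array([ 40.2, 128.7]), -7.8) 9567
jaw now 82.2 x.z -1.0000 pos [ 0.4235 -0.0884  0.0885] q6 -4.0 open 0.0848 t 9.23
shift cm [ 8.65 -0.05 -0.  ] turn -0.0 rows>= 2.1
```

View pics/w7.png

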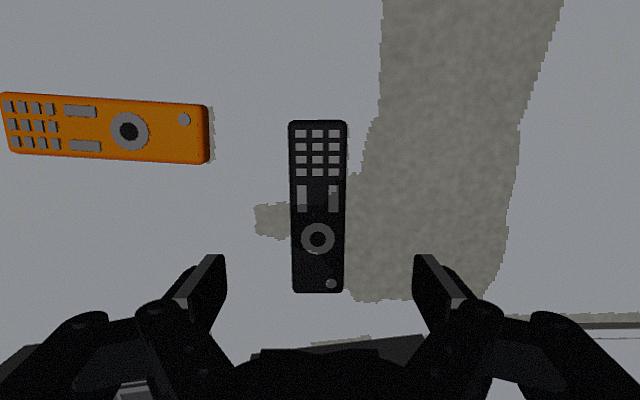

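The black remote is centred at (318,207); the orange one at (105,128) is left alone. I descend and grip.

Emit:
{"method": "play_rows", "body": {
  "rows": [
    [[2,0,0],0,8.5],
    [[4.5,0,0],0,8.5],
    [[6.8,0,0],0,8.5],
    [[8,0,0],0,8.5],
    [[8.4,0,0],0,6],
    [[8.4,0,0],0,3],
    [[8.4,0,0],0,3],
    [[8.4,0,0],0,3],
    [[8.4,0,0],0,3],
    [[8.4,0,0],0,3],
    [[8.4,0,0],0,3],
    [[8.4,0,0],0,3]
  ],
  "squeeze": 40
}}

```text
time: 10.23
ee_pos: [0.4241, -0.0882, 0.006]
tcp_rot: [-96.3, 89.8, -14.1]
wrist_force: [0.4, -1.5, 6.8]
opening: 0.0386
```

Emit:
{"method": "play_rows", "body": {
  "rows": [
    [[-1,0,0],0,3],
    [[-3,0,0],0,3],
    [[-6,0,0],0,3],
    [[-9,0,0],0,3],
    [[-12,0,0],0,3],
    [[-14,0,0],0,3],
    [[-15,0,0],0,3],
    [[-15,0,0],0,3],
    [[-15,0,0],0,3]
  ]
}}

```text
time: 10.98
ee_pos: [0.423, -0.0879, 0.154]
tcp_rot: [-71.8, 90.0, 10.4]
wrist_force: [-0.1, 0.5, -1.3]
opening: 0.0388
```

```bash
python3 - <<'E'
from h import *
P,I,D=shot('wrist','w8.png')
plan([.624,-.063,.155],90)
E
```

```text
jaw now 82.2 x.z -1.0000 pos [ 0.4225 -0.0878  0.1531] q6 -3.9 open 0.0390 t 11.03
shift cm [ -0.21 -19.62   5.19] turn -7.8 rows>= 4.9
```

View pics/w8.png

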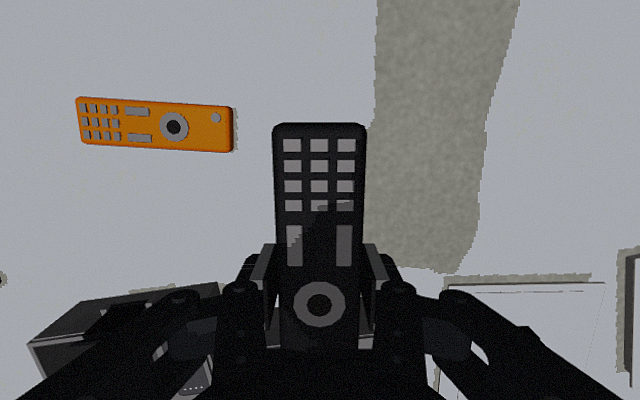

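Emit:
{"method": "play_rows", "body": {
  "rows": [
    [[0,-1,0.3],-0.5,3],
    [[0,-3,0.8],-1.5,3],
    [[0,-6,1.6],-2.5,3],
    [[0,-9,2.4],-3.8,3],
    [[0,-12,3.2],-5,3],
    [[0,-15,4],-6.2,3],
    [[0,-17.5,4.6],-7.2,3],
    [[0,-19.2,5.1],-8,3],
    [[0,-19.8,5.3],-8.1,3],
    [[0,-19.8,5.3],-8.1,3],
    [[0,-19.8,5.3],-8.1,3],
    [[0,-19.8,5.3],-8.1,3]
  ]
}}

```text
time: 12.03
ee_pos: [0.6254, -0.0624, 0.154]
tcp_rot: [87.9, 89.9, 178.2]
wrist_force: [0.1, 0.2, -0.9]
opening: 0.0388
```

```bash
python3 - <<'E'
from h import *
P,I,D=shot('wrist','w9.png')
plan([.626,-.0615,.024],90.3)
C=cloud(P,D);z=C[...,2];x=C[...,0];y=C[...,1]
def prof(axis,lo,hi,other,oc,ow,st=.004):
    a=C[...,axis];b=C[...,other];s=''
    for q in np.arange(lo,hi,st):
        k=(abs(a-q)<st/2)&(abs(b-oc)<ow)&(z<.1)&(z>-.02)
        if k.sum()>5: s+='%.3f:%.3f(%d) '%(q,np.percentile(z[k],90),k.sum())
    print(s)
prof(1,-.18,.0,0,.58,.02)
prof(0,.53,.73,1,-.10,.008)
prof(0,.53,.73,1,-.035,.008)
# held remote extents in world
k=(z>.155)&(z<.175)&(abs(y+.06)<.03)
print(np.percentile(C[k],[1,50,99],axis=0).round(3))
E
```

```text
jaw now 90.3 x.z -1.0000 pos [ 0.6254 -0.0624  0.1544] q6 -6.0 open 0.0391 t 12.08
shift cm [13.04 -0.06  0.09] turn -0.0 rows>= 3.1
-0.168:0.060(96) -0.164:0.064(202) -0.160:0.061(1638) -0.156:0.004(193) -0.152:0.004(193) -0.148:0.004(96) -0.144:0.020(67) -0.140:0.022(193) -0.136:0.023(220) -0.132:0.023(234) -0.128:0.022(214) -0.124:0.023(217) -0.120:0.022(235) -0.116:0.023(217) -0.112:0.023(220) -0.108:0.022(237) -0.104:0.020(215) -0.100:0.004(36) -0.096:0.004(29) -0.092:0.005(21) -0.088:0.004(24) -0.084:0.004(20) -0.080:0.004(25) -0.076:0.004(20) -0.072:0.004(25) -0.068:0.004(20) -0.064:0.004(25) -0.060:0.004(20) -0.056:0.004(25) -0.052:0.004(20) -0.048:0.004(21) -0.044:0.003(24) -0.040:0.004(20) -0.036:0.004(25) -0.032:0.004(20) -0.028:0.004(29) -0.024:0.004(32) -0.020:0.061(671) -0.016:0.064(261) -0.012:0.061(168) 
0.530:-0.000(95) 0.534:-0.000(91) 0.542:0.083(96) 0.546:0.082(167) 0.550:0.074(150) 0.554:0.060(105) 0.558:0.004(88) 0.562:0.011(98) 0.566:0.021(67) 0.570:0.021(42) 0.574:0.021(30) 0.578:0.021(27) 0.582:0.021(30) 0.586:0.021(34) 0.590:0.021(28) 0.594:0.021(30) 0.598:0.021(26) 0.602:0.021(27) 0.606:0.021(29) 0.610:0.021(31) 0.614:0.021(25) 0.618:0.021(27) 0.622:0.020(25) 0.626:0.021(27) 0.630:0.021(27) 0.634:0.021(25) 0.638:0.020(24) 0.642:0.020(25) 0.646:0.021(25) 0.650:0.021(26) 0.654:0.021(29) 0.658:0.020(23) 0.662:0.021(23) 0.666:0.020(26) 0.670:0.021(23) 0.674:0.020(23) 0.678:0.014(10) 0.702:0.073(16) 0.706:0.081(47) 0.710:0.083(21) 
0.530:-0.000(91) 0.534:-0.000(89) 0.538:0.000(90) 0.542:-0.000(90) 0.546:0.061(46) 0.550:0.064(137) 0.554:0.062(113) 0.558:0.004(72) 0.562:0.004(90) 
[[ 0.561 -0.082  0.161]
 [ 0.608 -0.061  0.165]
 [ 0.668 -0.038  0.172]]
```

View pics/w9.png

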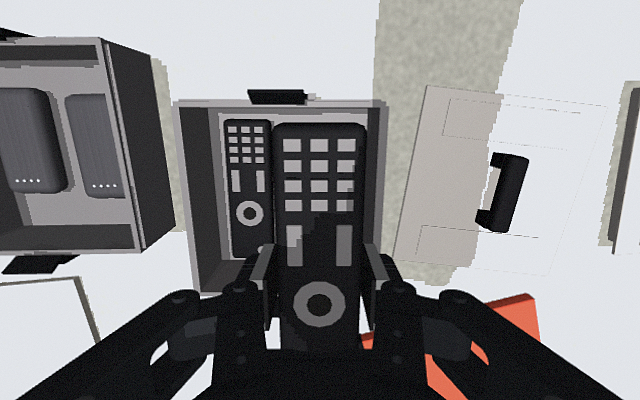

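The held remote is over the free half. Its near end is at x=0.561, inside the wall at 0.555, and remote 3's edge is at y=-0.103. I lower and release.

Emit:
{"method": "play_rows", "body": {
  "rows": [
    [[1,0,0.1],0,3],
    [[3,0,0.1],0,3],
    [[5.5,0,0.1],0,3],
    [[8,0,0.1],0,3],
    [[10,0,0.1],0,3],
    [[11.5,0,0.1],0,3],
    [[12.6,0,0.1],0,3],
    [[13.1,0,0.1],0,3],
    [[13.1,0,0.1],0,3],
    [[13.1,0,0.1],0,3],
    [[13.1,0,0.1],0,3]
  ]
}}

```text
time: 13.0
ee_pos: [0.627, -0.0614, 0.0246]
tcp_rot: [-96.3, 89.9, -6.0]
wrist_force: [-0.9, -0.3, -0.7]
opening: 0.0386
```

Emit:
{"method": "play_rows", "body": {
  "rows": [
    [[0.1,0,0],0,3],
    [[0.1,0,0],0,4.9],
    [[0.1,0,0],0,4.9],
    [[0.1,0,0],0,4.9],
    [[0.1,0,0],0,4.9]
  ]
}}

```text
time: 13.42
ee_pos: [0.6265, -0.0613, 0.0226]
tcp_rot: [-98.4, 90.0, -8.1]
wrist_force: [0.6, -0.1, -0.3]
opening: 0.049
```

```bash
python3 - <<'E'
from h import *
P,I,D=shot('wrist','w10.png');print(bot.get_obs()['wrist_force'])
E
```

```text
[-0.66721543 -0.21662192  0.49074801]
```

View pics/w10.png

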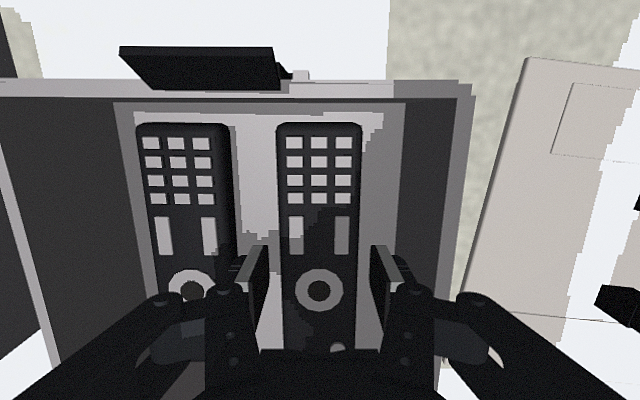

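Remote is lying flat at (318,240) beside remote 3 (185,215). I lift off and check the whole scene.

Emit:
{"method": "play_rows", "body": {
  "rows": [
    [[-2,0,0],0,4.9],
    [[-5,0,0],0,4.9],
    [[-8,0,0],0,4.9],
    [[-11,0,0],0,7],
    [[-13,0,0],0,8.5],
    [[-13.5,0,0],0,8.5]
  ]
}}

```text
time: 13.97
ee_pos: [0.6276, -0.0614, 0.1618]
tcp_rot: [-95.7, 89.7, -5.4]
wrist_force: [0.7, -0.4, 0.7]
opening: 0.0824
```

```bash
python3 - <<'E'
from h import *
plan([.622,.0924,.13],83.5)
E
```

```text
jaw now 90.3 x.z -1.0000 pos [ 0.6276 -0.0614  0.1618] q6 -5.9 open 0.0824 t 13.97
shift cm [ 3.17  0.5  15.39] turn 6.8 rows>= 3.8
```

Emit:
{"method": "play_rows", "body": {
  "rows": [
    [[0,0.1,2],1,8.5],
    [[0,0.2,5],2.5,8.5],
    [[0.5,0.3,8],4,8.5],
    [[1.5,0.4,11],5.5,8.5],
    [[2.5,0.5,13.5],6.8,8.5],
    [[3.2,0.5,15],6.8,8.5],
    [[3.2,0.5,15.4],6.8,8.5],
    [[3.2,0.5,15.4],6.8,8.5],
    [[3.2,0.5,15.4],6.8,8.5]
  ]
}}

```text
time: 14.72
ee_pos: [0.6207, 0.0919, 0.1255]
tcp_rot: [-146.9, 90.0, -63.4]
wrist_force: [-0.5, -0.4, 0.9]
opening: 0.0848
```

```bash
python3 - <<'E'
from h import *
P,I,D=shot('wrist','w11.png');C=cloud(P,D);z=C[...,2]
def comp(m):
    n,l,st,_=cv2.connectedComponentsWithStats(m.astype(np.uint8));return l==1+np.argmax(st[1:,4])
m=comp((np.hypot(C[...,0]-.622,C[...,1]-.0924)<.05)&(z>.036)&(z<.058));print('handle w',rect(C,m),np.percentile(z[m],[5,50,95]))
P,I,D=shot('top','top3.png');C=cloud(P,D);z=C[...,2]
c=I[125:265,190:480];cv2.imwrite('pics/crop3.png',cv2.resize(c,None,fx=2.75,fy=2.75,interpolation=cv2.INTER_CUBIC))
plan([.622,.0924,.028],83.5)
# tub rim lines: average y of outer wall at rows
for n,c in dict(t1=(.625,-.0897),t2=(.588,-.2806)).items():
    m=(abs(C[...,0]-c[0])<.079)&(abs(C[...,1]-c[1])<.08)&(z>.053)&(z<.07)
    print(n,m.sum(),rect(C,m))
    p=C[m]-np.array([*c,0])
    for s in(-1,1):
        k=(s*p[:,1]>.060)&(abs(p[:,0])<.065)
        f=np.polyfit(p[k,0],p[k,1],1);print('  ywall',s,k.sum(),f.round(4),np.degrees(f[0]).round(2))
        k=(s*p[:,0]>.065)&(abs(p[:,1])<.065)
        f=np.polyfit(p[k,1],p[k,0],1);print('  xwall',s,k.sum(),f.round(4),np.degrees(-f[0]).round(2))
E
```

```text
handle w (array([620.4,  93. ]), array([15.9, 63.5]), -6.3) [0.04617371 0.04871228 0.04990032]
jaw now 83.4 x.z -1.0000 pos [0.6209 0.0914 0.1259] q6 14.9 open 0.0851 t 14.82
shift cm [ 9.79 -0.09  0.11] turn -0.1 rows>= 2.3
t1 309 (array([625.8, -89.2]), array([154.6, 157.2]), 0.4)
  ywall -1 73 [ 0.0058 -0.0745] 0.33
  xwall -1 56 [-0.0164 -0.0744] 0.94
  ywall 1 82 [-0.0125  0.0745] -0.72
  xwall 1 56 [-0.001   0.0771] 0.06
t2 356 (array([ 588.4, -280.8]), array([157.1, 157.2]), -89.2)
  ywall -1 100 [ 0.0144 -0.0737] 0.82
  xwall -1 54 [-0.0175 -0.076 ] 1.0
  ywall 1 90 [0.0165 0.0746] 0.95
  xwall 1 62 [-0.0144  0.0768] 0.82
```

View pics/top3.png

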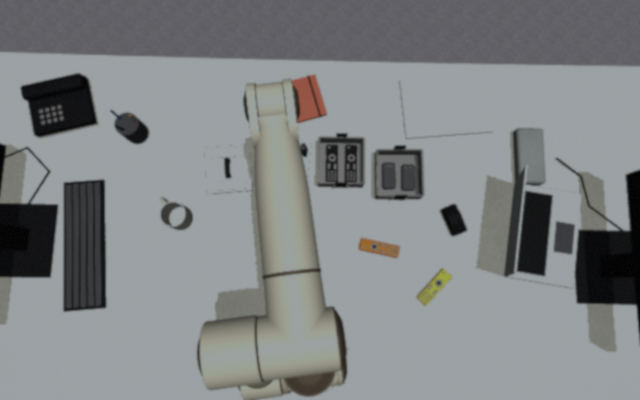

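View pics/w11.png

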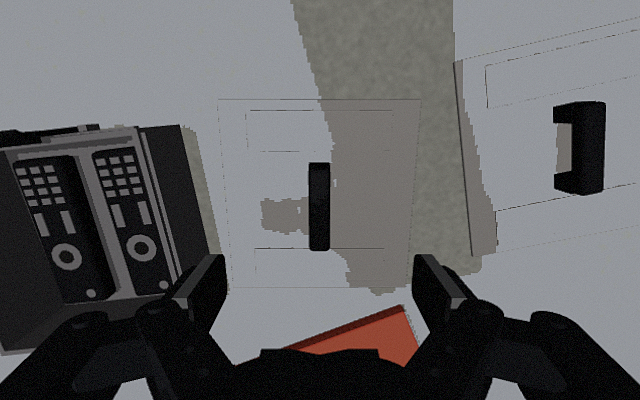

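View pics/crop3.png

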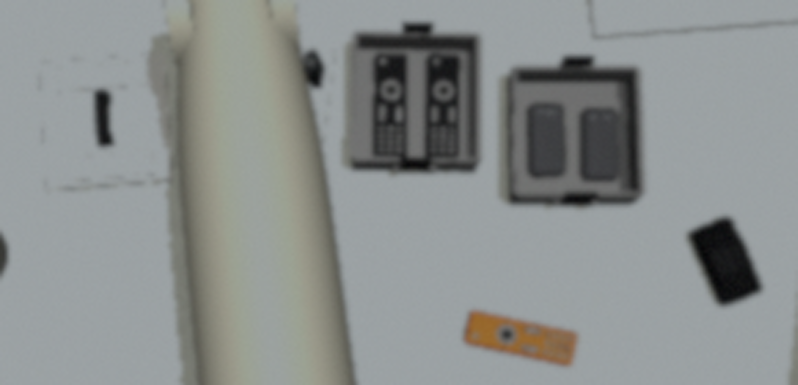

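All pieces lie in the right tubs: remotes at (332,163) and (351,165), banks at (390,177) and (409,178). The top and wrist cameras agree on lid-to-tub offsets within 0.5 mm. Now I grip the nearer lid.

Emit:
{"method": "play_rows", "body": {
  "rows": [
    [[2,-0.05,0.1],-0.2,8.5],
    [[5,-0.05,0.1],-0.2,8.5],
    [[7.5,-0.05,0.1],-0.2,8.5],
    [[9.2,-0.05,0.1],-0.2,7],
    [[9.7,-0.05,0.1],-0.2,4],
    [[9.7,-0.05,0.1],-0.2,2],
    [[9.7,-0.05,0.1],-0.2,0.8],
    [[9.7,-0.05,0.1],-0.2,0.8],
    [[9.7,-0.05,0.1],-0.2,0.8],
    [[9.7,-0.05,0.1],-0.2,0.8],
    [[9.7,-0.05,0.1],-0.2,0.8],
    [[9.7,-0.05,0.1],-0.2,0.8]
  ],
  "squeeze": 50
}}

```text
time: 15.82
ee_pos: [0.6222, 0.0936, 0.0303]
tcp_rot: [-83.4, 89.8, 0.3]
wrist_force: [-0.3, -0.9, 6.0]
opening: 0.0149
```

```bash
python3 - <<'E'
from h import *
o=bot.get_obs();print(o['ee_pos'],o['opening'],o['wrist_force'],Rt(o['tcp_rot'])[:,2])
E
```

```text
[0.62224338 0.09357898 0.0303109 ] 0.014948270220615303 [-0.32145533 -0.91663335  6.03544196] [1.09846949e-01 9.93948446e-01 3.66792186e-04]
```

Emit:
{"method": "play_rows", "body": {
  "rows": [
    [[-1,0,0],0,0.8],
    [[-3,0,0],0,0.8],
    [[-5.5,0,0],0,0.8],
    [[-8,0,0],0,0.8],
    [[-10.5,0,0],0,0.8],
    [[-12.5,0,0],0,0.8],
    [[-13,0,0],0,0.8],
    [[-13,0,0],0,0.8],
    [[-13,0,0],0,0.8]
  ]
}}

```text
time: 16.57
ee_pos: [0.621, 0.0936, 0.1576]
tcp_rot: [101.7, 90.0, -174.6]
wrist_force: [-1.3, -0.6, -2.2]
opening: 0.015
```

```bash
python3 - <<'E'
from h import *
P,I,D=shot('wrist','w12.png');M=np.array(P[0]['mount'])
o=bot.get_obs();print(o['ee_pos'],o['wrist_force'],o['torque'])
C=cloud((P[0],M[:3,:3],M[:3,3]),D)
k=(C[...,0]>-.002)&(C[...,0]<.02)
print(k.sum(),np.percentile(C[k],[1,50,99],axis=0).round(4))
np.set_printoptions(suppress=True)
for v in (60,80,100,130,160,200): 
    u=np.where(k[v])[0]
    if len(u): print(v,u.min(),u.max(),C[v,u.min()].round(4),C[v,u.max()].round(4))
plan([.626,-.090,.16],90.2)
E
```

```text
[0.62063038 0.0935735  0.15675513] [ 0.21930148 -0.58095845 -1.60069702] [0.00294079 0.01169685 0.00869491]
57214 [[ 0.007  -0.0573 -0.0729]
 [ 0.0091  0.0393  0.0015]
 [ 0.0107  0.0793  0.0757]]
100 153 485 [ 0.0096  0.075  -0.074 ] [0.0093 0.0749 0.0769]
130 157 481 [ 0.0093  0.0617 -0.074 ] [0.0089 0.0616 0.0767]
160 161 476 [ 0.0105  0.0476 -0.0747] [0.0104 0.0475 0.0771]
200 167 471 [ 0.0097  0.0278 -0.0741] [0.0097 0.0276 0.0771]
jaw now 83.7 x.z -1.0000 pos [0.6206 0.0936 0.1568] q6 14.9 open 0.0150 t 16.62
shift cm [ -0.32  -2.55 -18.19] turn -6.5 rows>= 4.4
```

View pics/w12.png

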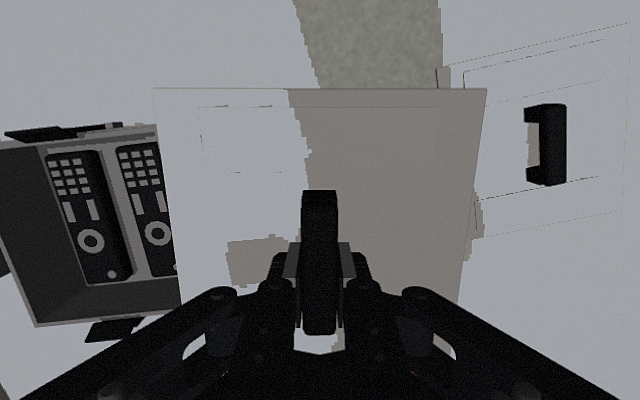

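Emit:
{"method": "play_rows", "body": {
  "rows": [
    [[0,-0.1,-1],-0.5,0.8],
    [[0,-0.4,-3],-1.5,0.8],
    [[0,-0.8,-6],-2.5,0.8],
    [[0,-1.2,-9],-3.5,0.8],
    [[0,-1.7,-12],-4.5,0.8],
    [[0,-2.1,-15],-5.5,0.8],
    [[0,-2.4,-17],-6.3,0.8],
    [[0,-2.5,-18.1],-6.5,0.8],
    [[0,-2.5,-18.3],-6.5,0.8],
    [[0,-2.5,-18.3],-6.5,0.8],
    [[0,-2.5,-18.3],-6.5,0.8],
    [[0,-2.5,-18.3],-6.5,0.8]
  ]
}}

```text
time: 17.62
ee_pos: [0.6258, -0.0898, 0.1581]
tcp_rot: [46.9, 90.0, 137.1]
wrist_force: [-0.3, 0.1, -2.1]
opening: 0.0149
```

```bash
python3 - <<'E'
from h import *
P,I,D=shot('wrist','w13.png')
plan([.626,-.091,.16],90.2)
C=cloud(P,D);z=C[...,2];x=C[...,0];y=C[...,1]
lid=(z>.135)&(z<.17)
print('lid',np.percentile(C[lid],[.5,50,99.5],axis=0).round(4))
for v in (110,140,170):
    u=np.where(lid[v])[0]; print(v,u.min(),u.max(),C[v,u.min()].round(4),C[v,u.max()].round(4))
P,I,D=shot('top','top4.png');C=cloud(P,D);z=C[...,2]
E
```

```text
jaw now 90.3 x.z -1.0000 pos [ 0.6259 -0.0898  0.1583] q6 -8.4 open 0.0149 t 17.67
shift cm [-0.17 -0.01 -0.12] turn 0.1 rows>= 0.1
lid [[ 0.5464 -0.1636  0.1473]
 [ 0.5871 -0.0887  0.1491]
 [ 0.6857 -0.0136  0.1661]]
110 154 483 [ 0.5557 -0.1642  0.149 ] [ 0.5551 -0.0138  0.1491]
140 159 479 [ 0.5692 -0.1637  0.1491] [ 0.5686 -0.0136  0.1492]
170 163 475 [ 0.5832 -0.1634  0.1498] [ 0.583  -0.0129  0.1481]
```

View pics/w13.png

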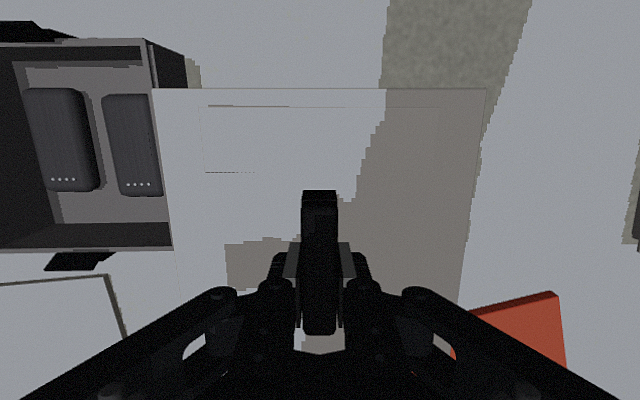

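Emit:
{"method": "play_rows", "body": {
  "rows": [
    [[0.5,0,-0.1],0.1,0.8],
    [[1.5,0,-0.12],0.1,0.8],
    [[3,0,-0.12],0.1,0.8],
    [[4.2,0,-0.12],0.1,0.8],
    [[5.2,0,-0.12],0.1,0.8],
    [[5.8,0,-0.12],0.1,0.8],
    [[6.2,0,-0.12],0.1,0.8],
    [[6.2,0,-0.12],0.1,0.8],
    [[6.2,0,-0.12],0.1,0.8]
  ]
}}

```text
time: 18.47
ee_pos: [0.626, -0.0923, 0.0966]
tcp_rot: [-98.4, 90.0, -8.3]
wrist_force: [-0.3, -0.2, -1.2]
opening: 0.0151
```

```bash
python3 - <<'E'
from h import *
for i in range(3):
    P,I,D=shot('wrist','w14.png')
    o=bot.get_obs();print(o['ee_pos'].round(4),o['wrist_force'].round(1),R.from_matrix(Rt(o['tcp_rot'])).as_matrix()[:,2].round(4))
P,I,D=shot('side','s2.png')
cv2.imwrite('pics/s2c.png',cv2.resize(I[120:280,310:510],None,fx=4,fy=3.7,interpolation=cv2.INTER_CUBIC))
E
```

```text
[ 0.6262 -0.0923  0.0969] [ 0.4  0.  -0.6] [-1.6e-03  1.0e+00 -1.0e-04]
[ 0.6262 -0.0923  0.0971] [-0.9 -0.  -1.5] [-1.7e-03  1.0e+00 -2.0e-04]
[ 0.6262 -0.0923  0.0971] [ 0.7 -0.1 -1.4] [-1.7e-03  1.0e+00 -2.0e-04]
```

View pics/s2c.png

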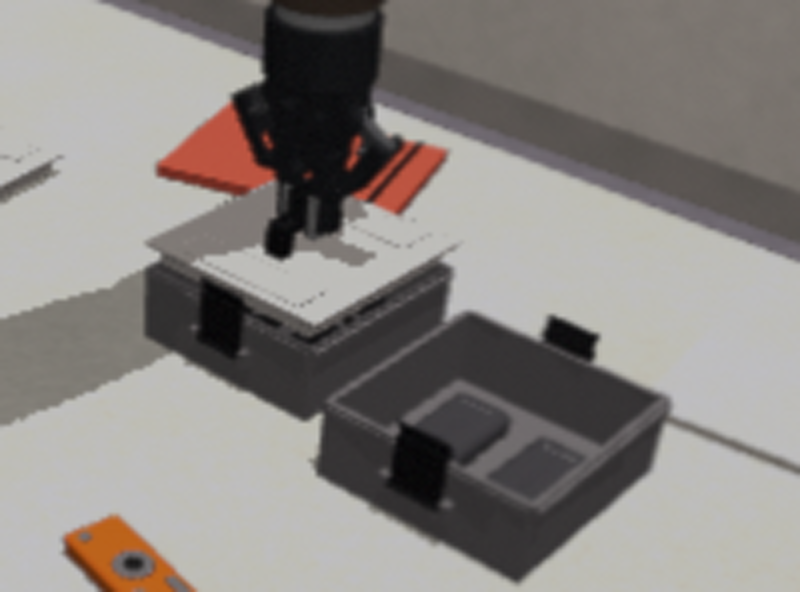

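View pics/w14.png

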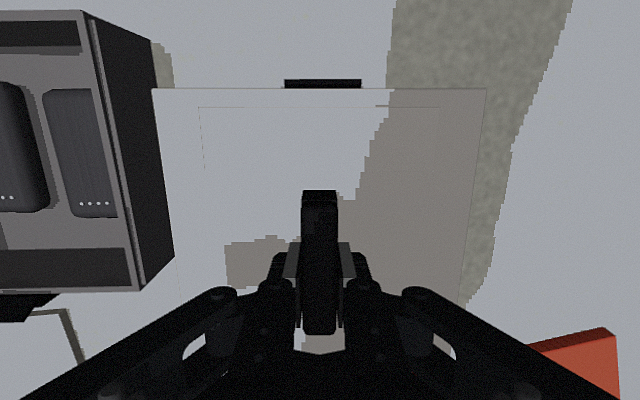

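In the wrist view the clip spans columns 285 to 361 (middle 323), while the lid edge spans 152 to 487 (middle 319.5). So the lid sits about 1.5 mm too far toward -y. I correct that and lower.

Emit:
{"method": "play_rows", "body": {
  "rows": [
    [[0,0,0.15],0,0.8],
    [[0,0,0.15],0,0.8],
    [[0.3,0,0.15],0,0.8],
    [[0.6,0,0.15],0,0.8],
    [[0.6,0,0.15],0,0.8],
    [[0.6,0,0.15],0,0.8]
  ]
}}

```text
time: 19.17
ee_pos: [0.626, -0.0907, 0.0902]
tcp_rot: [-84.4, 90.0, 5.7]
wrist_force: [1.7, 0.3, -0.3]
opening: 0.0152
```

Emit:
{"method": "play_rows", "body": {
  "rows": [
    [[0.2,0,0],0,0.8],
    [[0.2,0,0],0,0.8],
    [[0.2,0,0],0,0.8],
    [[0.2,0,0],0,0.8]
  ]
}}

```text
time: 19.5
ee_pos: [0.626, -0.0908, 0.0885]
tcp_rot: [-100.3, 90.0, -10.3]
wrist_force: [1.3, -0.3, 0.9]
opening: 0.0152
```

```bash
python3 - <<'E'
from h import *
P,I,D=shot('wrist','w15.png')
P,I,D=shot('side','s3.png')
cv2.imwrite('pics/s3c.png',cv2.resize(I[120:280,310:510],None,fx=4,fy=3.7,interpolation=cv2.INTER_CUBIC))
o=bot.get_obs();print(o['ee_pos'],o['wrist_force'],o['torque'])
E
```

```text
[ 0.62596697 -0.09075508  0.08842079] [2.37093308 0.26758894 0.53001203] [-0.09164153 -0.25931174  0.04681876]
```

View pics/s3c.png

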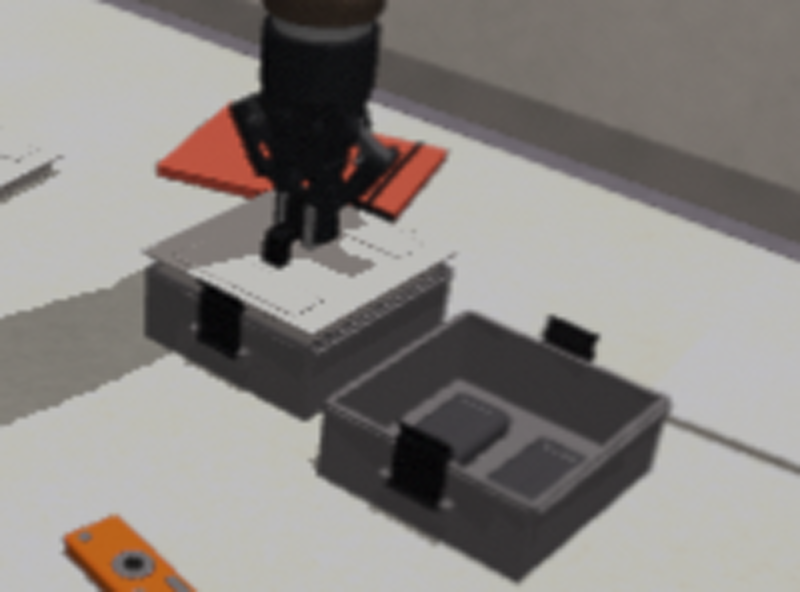

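View pics/w15.png

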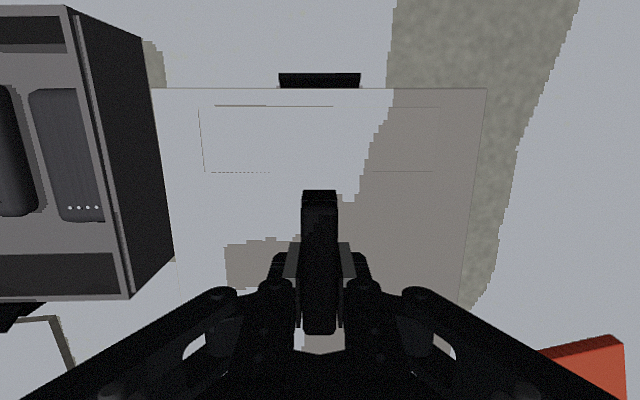

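Aligned now: clip middle and lid middle are both at column 319.5. The first light contact is showing. I release the lid on the clips.

Emit:
{"method": "play_rows", "body": {
  "rows": [
    [[0.1,0,0],0,0.8],
    [[0.1,0,0],0,3],
    [[0.1,0,0],0,3],
    [[0.1,0,0],0,3.5],
    [[0,0,0],0,3.5],
    [[-1,0,0],0,3.5],
    [[-3,0,0],0,3.5],
    [[-5,0,0],0,3.5],
    [[-5.5,0,0],0,3.5],
    [[-5.5,0,0],0,3.5]
  ]
}}

```text
time: 20.43
ee_pos: [0.6268, -0.0909, 0.1458]
tcp_rot: [-98.3, 89.8, -8.2]
wrist_force: [-0.7, 0.2, 0.6]
opening: 0.0349
```

```bash
python3 - <<'E'
from h import *
P,I,D=shot('wrist','w16.png')
C=cloud(P,D);z=C[...,2]
m=(abs(C[...,0]-.625)<.09)&(abs(C[...,1]+.09)<.085)&(z>.066)&(z<.09)
p=C[m];f=np.c_[p[:,0]-.625,p[:,1]+.09,np.ones(len(p))]
w=np.linalg.lstsq(f,p[:,2],rcond=None)[0];print(m.sum(),w.round(4),np.percentile(p,[.5,99.5],axis=0).round(4))
plan([.565,-.090,.12],90.3)
plan([.685,-.090,.12],90.3)
E
```

```text
40070 [-0.0134 -0.      0.0783] [[ 0.5428 -0.1645  0.076 ]
 [ 0.7089 -0.0141  0.0828]]
jaw now 90.1 x.z -1.0000 pos [ 0.6263 -0.0908  0.1441] q6 -8.3 open 0.0350 t 20.48
shift cm [2.4  6.14 0.09] turn -0.2 rows>= 1.6
jaw now 90.1 x.z -1.0000 pos [ 0.6263 -0.0908  0.1441] q6 -8.3 open 0.0350 t 20.48
shift cm [ 2.42 -5.86  0.07] turn -0.2 rows>= 1.5
```

View pics/w16.png

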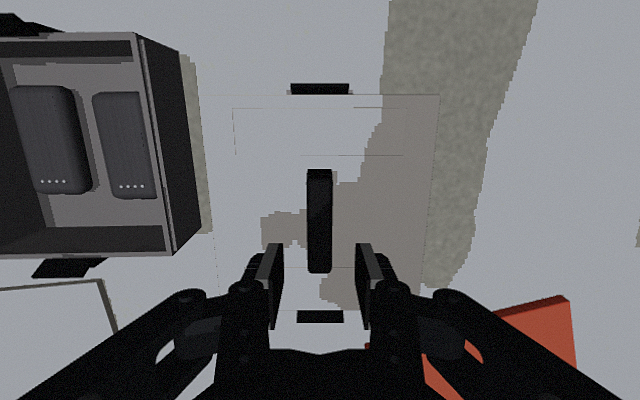

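The lid rests evenly on both clips, plate about 78 to 81 mm up, with clips at (320,89) and (320,316). I close the fingers and move above the near end.

Emit:
{"method": "play_rows", "body": {
  "rows": [
    [[0,1,0.1],0,0],
    [[0,3,0.1],0,0],
    [[0,5,0.1],0,0],
    [[0.5,6,0.1],0,0],
    [[2,6.1,0.1],0,0],
    [[3.5,6.1,0.1],0,0],
    [[4.5,6.1,0.1],0,0],
    [[5,6.1,0.1],0,0],
    [[5,6.1,0.1],0,0],
    [[5,6.1,0.1],0,0]
  ]
}}

```text
time: 21.32
ee_pos: [0.5648, -0.0898, 0.0931]
tcp_rot: [79.5, 90.0, 169.6]
wrist_force: [0.9, 0.5, 0.8]
opening: -0.0001
```

Emit:
{"method": "play_rows", "body": {
  "rows": [
    [[0.5,0,0],0,0],
    [[1,0,0],0,0],
    [[1.3,0,0],0,0],
    [[1.6,0,0],0,0],
    [[1.8,0,0],0,0],
    [[1.8,0,0],0,0]
  ]
}}

```text
time: 21.82
ee_pos: [0.5649, -0.0898, 0.0752]
tcp_rot: [-110.8, 90.0, -20.7]
wrist_force: [-0.1, 0.3, 0.1]
opening: -0.0002
```

Emit:
{"method": "play_rows", "body": {
  "rows": [
    [[0.2,0,0],0,0],
    [[0.4,0,0],0,0],
    [[0.6,0,0],0,0],
    [[0.7,0,0],0,0],
    [[0.7,0,0],0,0],
    [[0.7,0,0],0,0]
  ]
}}

```text
time: 22.32
ee_pos: [0.5649, -0.0899, 0.069]
tcp_rot: [-100.0, 90.0, -9.9]
wrist_force: [-1.9, -0.2, 6.6]
opening: 0.0
```

Emit:
{"method": "play_rows", "body": {
  "rows": [
    [[0.2,0,0],0,0],
    [[0.4,0,0],0,0],
    [[0.5,0,0],0,0],
    [[0.5,0,0],0,0],
    [[0.5,0,0],0,0]
  ]
}}

```text
time: 22.73
ee_pos: [0.5652, -0.0899, 0.0679]
tcp_rot: [-99.7, 89.8, -9.6]
wrist_force: [-13.2, 1.9, 34.9]
opening: 0.0002
```

```bash
python3 - <<'E'
from h import *
P,I,D=shot('wrist','w17.png')
P,I,D=shot('side','s4.png')
cv2.imwrite('pics/s4c.png',cv2.resize(I[120:280,310:510],None,fx=4,fy=3.7,interpolation=cv2.INTER_CUBIC))
E
```

```text
(no output)
```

View pics/s4c.png

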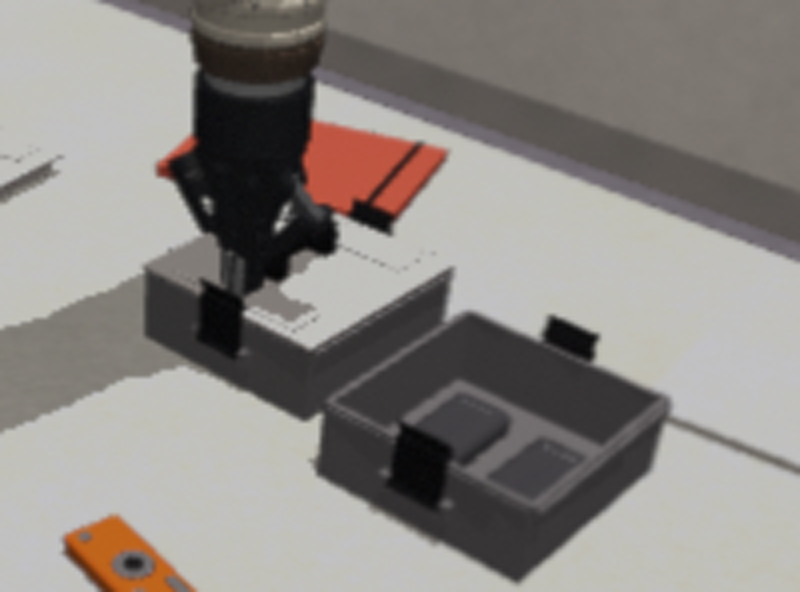

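The near end is home: TCP at 67.9 mm with a stiff 35 N. Now the far end.

Emit:
{"method": "play_rows", "body": {
  "rows": [
    [[-1,0,0],0,0],
    [[-3,0,0],0,0],
    [[-5,0,0],0,0],
    [[-6,-2,0],0,0],
    [[-6,-5,0],0,0],
    [[-6,-8,0],0,0],
    [[-6,-10.5,0],0,0],
    [[-5,-11.8,0],0,0],
    [[-3.5,-12,0],0,0],
    [[-2.5,-12,0],0,0],
    [[-2.5,-12,0],0,0],
    [[-2.5,-12,0],0,0]
  ]
}}

```text
time: 23.83
ee_pos: [0.684, -0.0896, 0.0876]
tcp_rot: [83.5, 89.9, 173.5]
wrist_force: [-0.6, -0.0, 0.3]
opening: -0.0002
```

Emit:
{"method": "play_rows", "body": {
  "rows": [
    [[0.4,0,0],0,0],
    [[0.8,0,0],0,0],
    [[1.1,0,0],0,0],
    [[1.4,0,0],0,0],
    [[1.7,0,0],0,0],
    [[1.9,0,0],0,0],
    [[2.1,0,0],0,0],
    [[2.1,0,0],0,0],
    [[2.1,0,0],0,0]
  ]
}}

```text
time: 24.58
ee_pos: [0.6848, -0.0897, 0.0681]
tcp_rot: [-100.9, 90.0, -10.8]
wrist_force: [-1.9, -0.5, 5.6]
opening: -0.0003
```

Emit:
{"method": "play_rows", "body": {
  "rows": [
    [[0.2,0,0],0,0],
    [[0.4,0,0],0,0],
    [[0.4,0,0],0,0],
    [[0.4,0,0],0,0]
  ]
}}

```text
time: 24.92
ee_pos: [0.6849, -0.0897, 0.068]
tcp_rot: [-98.5, 89.8, -8.4]
wrist_force: [-12.4, 2.2, 26.5]
opening: 0.0
```

Emit:
{"method": "play_rows", "body": {
  "rows": [
    [[-1,0,0],0,0],
    [[-3,0,0],0,0],
    [[-6,0,0],0,0],
    [[-9,0,0],0,4],
    [[-11,0,0],0,8.5],
    [[-12,0,0],0,8.5],
    [[-12,0,0],0,8.5],
    [[-12,0,0],0,8.5]
  ]
}}

```text
time: 25.58
ee_pos: [0.685, -0.0897, 0.1825]
tcp_rot: [82.2, 90.0, 172.3]
wrist_force: [0.4, -0.1, -0.9]
opening: 0.0605
```

```bash
python3 - <<'E'
from h import *
P,I,D=shot('wrist','w18.png')
C=cloud(P,D);z=C[...,2]
m=(abs(C[...,0]-.625)<.077)&(abs(C[...,1]+.09)<.074)&(z>.058)&(z<.08)
p=C[m];f=np.c_[p[:,0]-.625,p[:,1]+.09,np.ones(len(p))]
w=np.linalg.lstsq(f,p[:,2],rcond=None)[0];print(m.sum(),w.round(4),'ends',w[2]-.06*w[0],w[2]+.06*w[0])
plan([.599,.2835,.17],96.4)
E
```

```text
36121 [-0.0019  0.0004  0.0674] ends 0.06748320775570954 0.0672574211348024
jaw now 90.1 x.z -1.0000 pos [ 0.6846 -0.0896  0.1814] q6 -7.6 open 0.0675 t 25.63
shift cm [ 1.17  8.49 37.32] turn -6.3 rows>= 9.2
```

View pics/w18.png

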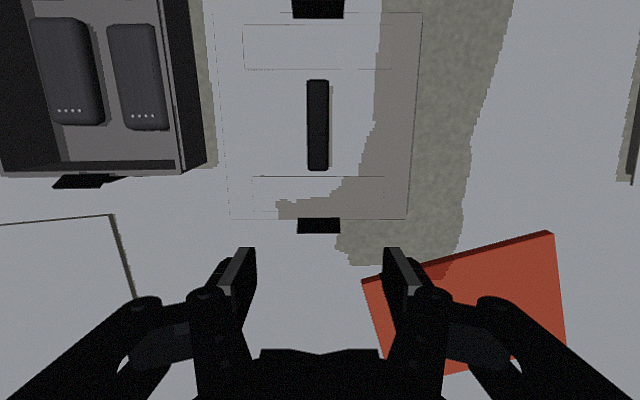

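Tub 1's lid is home, with ends at 67.5 and 67.3 mm and the handle in the middle at (318,125). Now the second lid.

Emit:
{"method": "play_rows", "body": {
  "rows": [
    [[0,0.4,1.5],-0.3,8.5],
    [[0,1,4.5],-0.8,8.5],
    [[0,1.8,8],-1.4,8.5],
    [[0,2.6,11.5],-2,8.5],
    [[0,3.4,15],-2.6,8.5],
    [[0,4.2,18.5],-3.2,8.5],
    [[0,5,22],-3.8,8.5],
    [[0.2,5.8,25.5],-4.4,8.5],
    [[0.4,6.6,29],-5,8.5],
    [[0.8,7.4,32.5],-5.6,8.5],
    [[1,8.1,35.5],-6.2,8.5],
    [[1.2,8.5,37.2],-6.3,8.5]
  ]
}}

```text
time: 26.63
ee_pos: [0.5969, 0.2857, 0.169]
tcp_rot: [94.6, 89.8, -168.8]
wrist_force: [0.7, -0.9, -0.5]
opening: 0.085
```

Emit:
{"method": "play_rows", "body": {
  "rows": [
    [[1,0,0],0,8.5],
    [[3,0,0],0,8.5],
    [[4,0,0],0,8.5],
    [[4,0,0],0,8.5],
    [[4,0,0],0,8.5]
  ]
}}

```text
time: 27.05
ee_pos: [0.5986, 0.2814, 0.1301]
tcp_rot: [109.0, 89.9, -154.7]
wrist_force: [-0.2, 0.7, 0.5]
opening: 0.0847
```

```bash
python3 - <<'E'
from h import *
P,I,D=shot('wrist','w19.png');C=cloud(P,D);z=C[...,2]
def comp(m):
    n,l,st,_=cv2.connectedComponentsWithStats(m.astype(np.uint8));return l==1+np.argmax(st[1:,4])
m=comp((np.hypot(C[...,0]-.6,C[...,1]-.284)<.05)&(z>.036)&(z<.058));print('handle w',rect(C,m))
plan([.5985,.2828,.028],96.4)
E
```

```text
handle w (array([598.2, 285.1]), array([15.5, 63.6]), 6.2)
jaw now 96.4 x.z -1.0000 pos [0.5992 0.2816 0.1313] q6 18.8 open 0.0847 t 27.10
shift cm [10.33  0.05  0.12] turn -0.0 rows>= 2.5
```

View pics/w19.png

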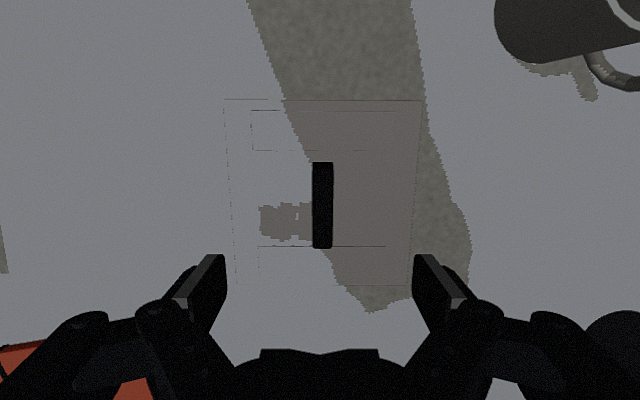

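Emit:
{"method": "play_rows", "body": {
  "rows": [
    [[2,0.05,0.2],0,8.5],
    [[5,0.05,0.2],0,8.5],
    [[7.8,0.05,0.2],0,8.5],
    [[9.6,0.05,0.2],0,7],
    [[10.2,0.05,0.2],0,4],
    [[10.2,0.05,0.2],0,2],
    [[10.2,0.05,0.2],0,0.8],
    [[10.2,0.05,0.2],0,0.8],
    [[10.2,0.05,0.2],0,0.8],
    [[10.2,0.05,0.2],0,0.8],
    [[10.2,0.05,0.2],0,0.8],
    [[10.2,0.05,0.2],0,0.8]
  ],
  "squeeze": 50
}}

```text
time: 28.1
ee_pos: [0.5996, 0.2847, 0.0317]
tcp_rot: [-72.3, 89.8, 24.1]
wrist_force: [0.0, -0.3, 7.6]
opening: 0.015
```

Emit:
{"method": "play_rows", "body": {
  "rows": [
    [[-1,0,0],0,0.8],
    [[-3,0,0],0,0.8],
    [[-5.5,0,0],0,0.8],
    [[-8,0,0],0,0.8],
    [[-10.5,0,0],0,0.8],
    [[-12.5,0,0],0,0.8],
    [[-13.5,0,0],0,0.8],
    [[-13.5,0,0],0,0.8],
    [[-13.5,0,0],0,0.8]
  ]
}}

```text
time: 28.85
ee_pos: [0.5986, 0.2842, 0.1641]
tcp_rot: [-76.2, 90.0, 20.2]
wrist_force: [-0.5, -0.4, -2.1]
opening: 0.0151
```

```bash
python3 - <<'E'
from h import *
P,I,D=shot('wrist','w20.png');M=np.array(P[0]['mount'])
o=bot.get_obs();print(o['ee_pos'],o['wrist_force'])
C=cloud((P[0],M[:3,:3],M[:3,3]),D)
k=(C[...,0]>-.002)&(C[...,0]<.02)
print(np.percentile(C[k],[.5,50,99.5],axis=0).round(4))
for v in (110,130,160,200): 
    u=np.where(k[v])[0]; print(v,u.min(),u.max(),C[v,u.min()].round(4),C[v,u.max()].round(4))
plan([.588,-.281,.165],90.9)
E
```

```text
[0.59821279 0.2840024  0.16300414] [ 0.38083307  0.46290895 -2.6234802 ]
[[ 0.008  -0.0611 -0.0736]
 [ 0.0104  0.0387  0.0013]
 [ 0.0122  0.0795  0.0763]]
110 156 482 [ 0.0108  0.0704 -0.074 ] [0.0109 0.0703 0.0768]
130 159 479 [ 0.0121  0.0613 -0.0746] [0.009  0.0613 0.0757]
160 163 475 [ 0.0084  0.0476 -0.0729] [0.0109 0.0471 0.0768]
200 168 470 [ 0.0114  0.027  -0.0746] [0.0108 0.027  0.077 ]
jaw now 96.4 x.z -1.0000 pos [0.5982 0.284  0.163 ] q6 19.0 open 0.0150 t 28.90
shift cm [ -0.16   7.31 -56.03] turn 5.5 rows>= 13.6
```

View pics/w20.png

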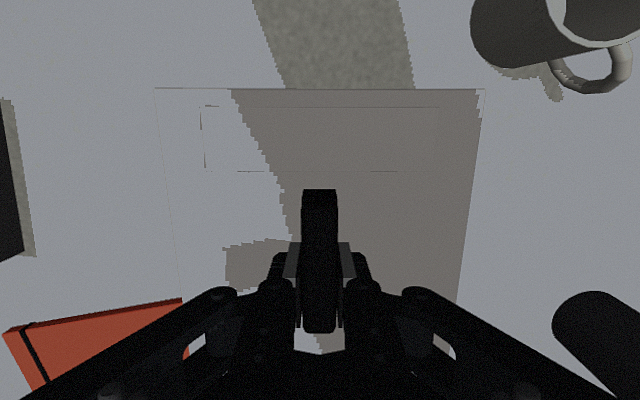

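Emit:
{"method": "play_rows", "body": {
  "rows": [
    [[0,0.2,-1.5],0.2,0.8],
    [[0,0.6,-4.5],0.5,0.8],
    [[0,1,-8],0.9,0.8],
    [[0,1.5,-11.5],1.3,0.8],
    [[0,2,-15],1.7,0.8],
    [[0,2.4,-18.5],2.1,0.8],
    [[0,2.9,-22],2.5,0.8],
    [[0,3.3,-25.5],2.9,0.8],
    [[0,3.8,-29],3.3,0.8],
    [[0,4.2,-32.5],3.7,0.8],
    [[0,4.7,-36],4.1,0.8],
    [[0,5.1,-39.5],4.5,0.8]
  ]
}}

```text
time: 29.9
ee_pos: [0.5904, -0.1163, 0.1628]
tcp_rot: [81.8, 89.9, 173.7]
wrist_force: [0.5, -0.1, -2.3]
opening: 0.0153
```

```bash
python3 - <<'E'
from h import *
plan([.588,-.281,.165],90.9)
E
```

```text
jaw now 91.9 x.z -1.0000 pos [ 0.5904 -0.1163  0.1628] q6 -13.0 open 0.0153 t 29.90
shift cm [ -0.23   0.77 -16.46] turn 1.0 rows>= 4.0
```

Emit:
{"method": "play_rows", "body": {
  "rows": [
    [[0,0.1,-3],0.3,0.8],
    [[0,0.3,-6.5],0.6,0.8],
    [[0,0.5,-10],0.9,0.8],
    [[0,0.6,-13],1,0.8],
    [[0,0.7,-15.3],1,0.8],
    [[0,0.8,-16.3],1,0.8],
    [[0,0.8,-16.5],1,0.8],
    [[0,0.8,-16.5],1,0.8],
    [[0,0.8,-16.5],1,0.8],
    [[0,0.8,-16.5],1,0.8]
  ]
}}

```text
time: 30.73
ee_pos: [0.5894, -0.2779, 0.1642]
tcp_rot: [29.3, 90.0, 120.3]
wrist_force: [0.0, -0.2, -1.9]
opening: 0.0149
```

```bash
python3 - <<'E'
from h import *
plan([.588,-.281,.100],90.9)
E
```

```text
jaw now 91.0 x.z -1.0000 pos [ 0.5894 -0.2779  0.1642] q6 -26.2 open 0.0149 t 30.73
shift cm [ 6.42  0.14 -0.31] turn 0.1 rows>= 1.5
```

Emit:
{"method": "play_rows", "body": {
  "rows": [
    [[0.5,0.1,-0.2],0.1,0.8],
    [[1.5,0.15,-0.3],0.1,0.8],
    [[3,0.15,-0.3],0.1,0.8],
    [[4.5,0.15,-0.3],0.1,0.8],
    [[5.6,0.15,-0.3],0.1,0.8],
    [[6.2,0.15,-0.3],0.1,0.8],
    [[6.2,0.15,-0.3],0.1,0.8],
    [[6.2,0.15,-0.3],0.1,0.8],
    [[6.2,0.15,-0.3],0.1,0.8]
  ]
}}

```text
time: 31.48
ee_pos: [0.5882, -0.2824, 0.1032]
tcp_rot: [-117.3, 89.9, -26.5]
wrist_force: [0.3, 0.2, -1.4]
opening: 0.0146
```

```bash
python3 - <<'E'
from h import *
P,I,D=shot('wrist','w21.png')
plan([.588,-.281,.0905],90.9)
cv2.imwrite('pics/w21c.png',cv2.resize(I[60:130,130:510],None,fx=2.1,fy=4))
g=I.mean(2)
print([ (v,np.where(g[v,200:440]<60)[0][[0,-1]]+200) for v in range(68,90,2) if (g[v,200:440]<60).sum()>10])
P,I,D=shot('side','s5.png')
cv2.imwrite('pics/s5c.png',cv2.resize(I[120:280,350:550],None,fx=4,fy=3.7,interpolation=cv2.INTER_CUBIC))
E
```

```text
jaw now 90.8 x.z -1.0000 pos [ 0.5883 -0.2824  0.1033] q6 -26.4 open 0.0147 t 31.53
shift cm [1.28 0.03 0.15] turn -0.1 rows>= 0.3
[(82, array([283, 356])), (84, array([283, 356])), (86, array([283, 355]))]
```

View pics/w21.png

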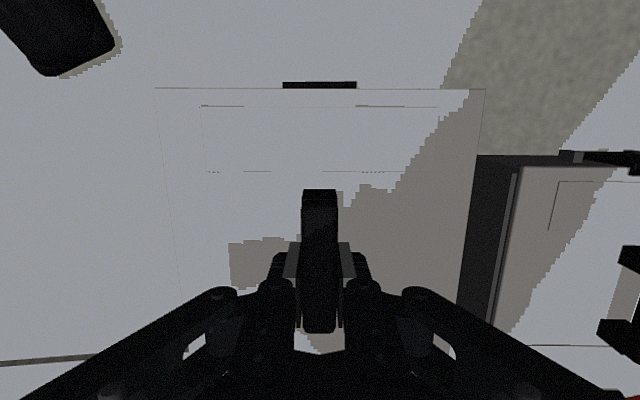

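View pics/s5c.png

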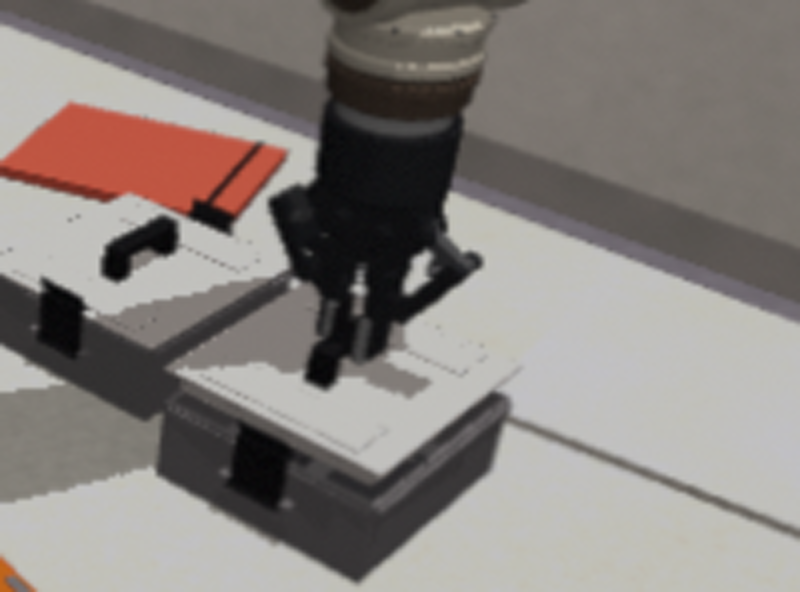

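The clip spans columns 283 to 356 and the lid edge 154 to 485, both with middle 319.5, so they are aligned. I lower straight down.

Emit:
{"method": "play_rows", "body": {
  "rows": [
    [[0.3,0,0],0,0.8],
    [[0.6,0,0],0,0.8],
    [[0.9,0,0],0,0.8],
    [[1.1,0,0],0,0.8],
    [[1.1,0,0],0,0.8],
    [[1.1,0,0],0,0.8]
  ]
}}

```text
time: 32.08
ee_pos: [0.588, -0.2823, 0.0913]
tcp_rot: [-96.0, 90.0, -5.2]
wrist_force: [0.8, 0.5, -0.4]
opening: 0.0148
```

Emit:
{"method": "play_rows", "body": {
  "rows": [
    [[0.2,0,0],0,0.8],
    [[0.2,0,0],0,0.8],
    [[0.2,0,0],0,0.8]
  ]
}}

```text
time: 32.33
ee_pos: [0.588, -0.2823, 0.0894]
tcp_rot: [-123.5, 90.0, -32.7]
wrist_force: [2.3, 0.5, 1.2]
opening: 0.0148
```

```bash
python3 - <<'E'
from h import *
P,I,D=shot('wrist','w22.png');o=bot.get_obs();print(o['ee_pos'],o['wrist_force'],o['torque'])
C=cloud(P,D);z=C[...,2]
m=(z>.07)&(z<.09)&(abs(C[...,0]-.588)<.077)&(abs(C[...,1]+.281)<.07);p=C[m];f=np.c_[p[:,0]-.588,p[:,1]+.281,np.ones(len(p))]
print(np.linalg.lstsq(f,p[:,2],rcond=None)[0])
P,I,D=shot('side','s6.png')
cv2.imwrite('pics/s6c.png',cv2.resize(I[120:280,350:550],None,fx=4,fy=3.7,interpolation=cv2.INTER_CUBIC))
E
```

```text
[ 0.58800012 -0.28230217  0.08945289] [ 1.5140523  -0.6781214   0.29713991] [ 0.04858427 -0.2317187   0.03362745]
[-0.01483836 -0.00083477  0.07887127]
```

View pics/s6c.png

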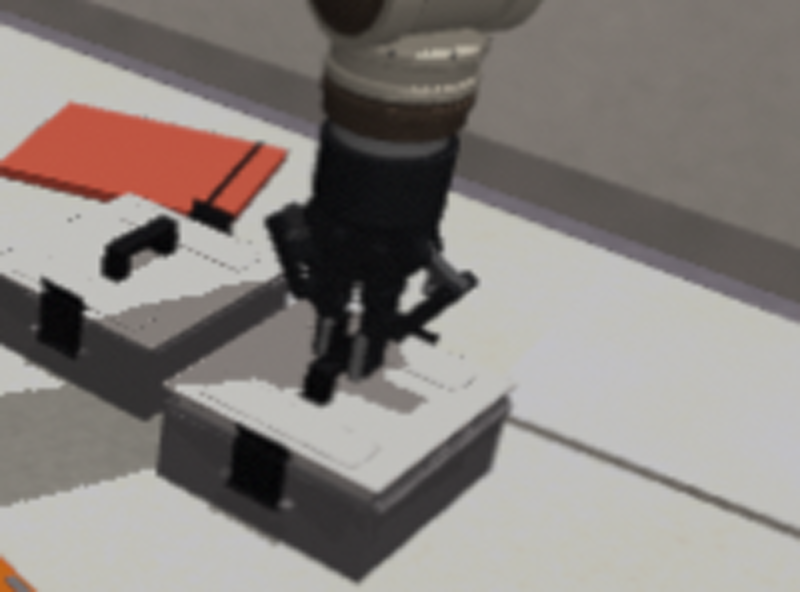

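The flange has entered the tub and the plate is about 79 mm up with light contact. I release and move to the near end, closed.

Emit:
{"method": "play_rows", "body": {
  "rows": [
    [[0.1,0,0],0,0.8],
    [[0.1,0,0],0,3],
    [[0.1,0,0],0,3],
    [[0.1,0,0],0,3.5],
    [[0,0,0],0,3.5],
    [[-1,0,0],0,3.5],
    [[-3,0,0],0,3.5],
    [[-5,0,0],0,3.5],
    [[-5.5,0,0],0,3.5],
    [[-5.5,0,0],0,3.5]
  ]
}}

```text
time: 33.27
ee_pos: [0.5887, -0.2827, 0.1469]
tcp_rot: [-117.1, 89.8, -26.3]
wrist_force: [0.2, 0.1, -0.3]
opening: 0.0348
```

```bash
python3 - <<'E'
from h import *
P,I,D=shot('wrist','w23.png')
C=cloud(P,D);z=C[...,2]
m=(z>.07)&(z<.09)&(abs(C[...,0]-.588)<.077)&(abs(C[...,1]+.281)<.07);p=C[m];f=np.c_[p[:,0]-.588,p[:,1]+.281,np.ones(len(p))]
print(np.linalg.lstsq(f,p[:,2],rcond=None)[0])
plan([.528,-.281,.093],90.9)
E
```

```text
[-0.01916691 -0.0011368   0.07772663]
jaw now 90.8 x.z -1.0000 pos [ 0.5882 -0.2825  0.1451] q6 -26.4 open 0.0350 t 33.32
shift cm [5.2  6.03 0.23] turn -0.1 rows>= 1.9
```

View pics/w23.png

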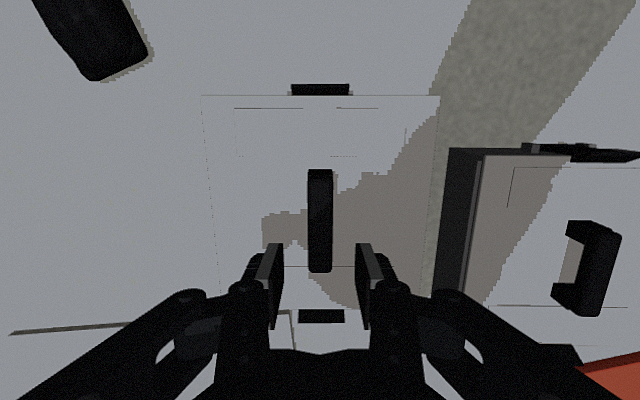

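Emit:
{"method": "play_rows", "body": {
  "rows": [
    [[0,1,0],0,0],
    [[0,3,0],0,0],
    [[0,5,0],0,0],
    [[0.5,6,0],0,0],
    [[2,6,0],0,0],
    [[3.5,6,0],0,0],
    [[4.5,6,0],0,0],
    [[5.2,6,0],0,0],
    [[5.2,6,0],0,0],
    [[5.2,6,0],0,0]
  ]
}}

```text
time: 34.15
ee_pos: [0.5277, -0.2829, 0.0919]
tcp_rot: [62.6, 89.9, 153.4]
wrist_force: [-0.8, 0.1, 0.3]
opening: 0.0001
```

Emit:
{"method": "play_rows", "body": {
  "rows": [
    [[0.5,0,0],0,0],
    [[1,0,0],0,0],
    [[1.3,0,0],0,0],
    [[1.6,0,0],0,0],
    [[1.9,0,0],0,0],
    [[2.1,0,0],0,0],
    [[2.3,0,0],0,0],
    [[2.5,0,0],0,0],
    [[2.5,0,0],0,0],
    [[2.5,0,0],0,0]
  ]
}}

```text
time: 34.98
ee_pos: [0.5281, -0.2832, 0.0681]
tcp_rot: [-115.5, 89.9, -24.7]
wrist_force: [-1.7, 1.1, 7.5]
opening: -0.0002
```

Emit:
{"method": "play_rows", "body": {
  "rows": [
    [[0.2,0,0],0,0],
    [[0.4,0,0],0,0],
    [[0.5,0,0],0,0],
    [[0.5,0,0],0,0],
    [[0.5,0,0],0,0]
  ]
}}

```text
time: 35.4
ee_pos: [0.5282, -0.2833, 0.0679]
tcp_rot: [-118.9, 89.8, -28.1]
wrist_force: [-15.4, 7.8, 39.7]
opening: -0.0001
```

Emit:
{"method": "play_rows", "body": {
  "rows": [
    [[-1,0,0],0,0],
    [[-3,0,0],0,0],
    [[-5,0,0],0,0],
    [[-6,-2,0.1],0,0],
    [[-6,-5,0.2],0,0],
    [[-6,-8,0.2],0,0],
    [[-6,-10.5,0.2],0,0],
    [[-5,-11.8,0.2],0,0],
    [[-3.5,-12,0.2],0,0],
    [[-2.5,-12,0.2],0,0],
    [[-2.5,-12,0.2],0,0],
    [[-2.5,-12,0.2],0,0]
  ]
}}

```text
time: 36.4
ee_pos: [0.6469, -0.2793, 0.0866]
tcp_rot: [67.2, 89.9, 158.0]
wrist_force: [-0.2, 0.4, 0.5]
opening: -0.0002
```

Emit:
{"method": "play_rows", "body": {
  "rows": [
    [[0.4,0,0],0,0],
    [[0.8,0,0],0,0],
    [[1.1,0,0],0,0],
    [[1.4,0,0],0,0],
    [[1.7,0,0],0,0],
    [[1.9,0,0],0,0],
    [[2.1,0,0],0,0],
    [[2.3,0,0],0,0],
    [[2.3,0,0],0,0]
  ]
}}

```text
time: 37.15
ee_pos: [0.6478, -0.2795, 0.068]
tcp_rot: [-116.8, 89.9, -26.0]
wrist_force: [-9.4, 3.7, 20.9]
opening: -0.0002
```

Both ends sit stiff at 68 mm. I lift away and check both tubs.

Emit:
{"method": "play_rows", "body": {
  "rows": [
    [[-1,0,0],0,0],
    [[-3,0,0],0,0],
    [[-6,0,0],0,0],
    [[-9,0,0],0,0],
    [[-12,0,0],0,0],
    [[-14,0,0],0,0],
    [[-14,2,4],0,0],
    [[-14,5,8],0,0],
    [[-14,8,11],0,0],
    [[-14,11,14],0,0],
    [[-14,13,16],0,0],
    [[-14,14,17],0,0]
  ]
}}

```text
time: 38.15
ee_pos: [0.5023, -0.1087, 0.205]
tcp_rot: [3.2, 90.0, 94.1]
wrist_force: [-0.9, -0.5, 1.2]
opening: 0.0001
```

Emit:
{"method": "play_rows", "body": {
  "rows": [
    [[0,3,3],0,0],
    [[0,6,6],0,0],
    [[0,9,9],0,0],
    [[0,11,12],0,0],
    [[0,12,14],0,0],
    [[0,12,14],0,0],
    [[0,12,14],0,0],
    [[0,12,14],0,0]
  ]
}}

```text
time: 38.82
ee_pos: [0.3839, 0.0268, 0.2045]
tcp_rot: [-105.2, 90.0, -14.4]
wrist_force: [-0.5, 0.2, -0.7]
opening: 0.0001
```

```bash
python3 - <<'E'
from h import *
P,I,D=shot('side','s9.png')
P,I,D=shot('top','top9.png');C=cloud(P,D);z=C[...,2]
c=I[125:265,160:480];cv2.imwrite('pics/crop9.png',cv2.resize(c,None,fx=2.5,fy=2.5,interpolation=cv2.INTER_CUBIC))
for n,c in dict(t1=(.6262,-.0897),t2=(.5884,-.2802)).items():
    m=(z>.055)&(z<.08)&(abs(C[...,0]-c[0])<.074)&(abs(C[...,1]-c[1])<.072);p=C[m];f=np.c_[p[:,0]-c[0],p[:,1]-c[1],np.ones(len(p))]
    w=np.linalg.lstsq(f,p[:,2],rcond=None)[0];print(n,m.sum(),'ends',w[2]-.06*w[0],w[2]+.06*w[0])
    m=(z>.085)&(z<.11)&(abs(C[...,0]-c[0])<.05)&(abs(C[...,1]-c[1])<.05);print('handle',rect(C,m),c)
m=(z>.03)&(np.hypot(C[...,0]-.426,C[...,1]-.407)<.1);print('mug',np.median(C[m],0))
o=bot.get_obs();print(o['ee_pos'],o['time'])
E
```

```text
t1 1827 ends 0.06708735709555175 0.06717669237065488
handle (array([625.2, -88.9]), array([13.3, 63.7]), 1.1) (0.6262, -0.0897)
t2 1861 ends 0.0672069074543585 0.0672689704848553
handle (array([ 586.5, -281. ]), array([16.4, 64. ]), 2.8) (0.5884, -0.2802)
mug [0.43825235 0.44325289 0.07390963]
[0.38397226 0.02633104 0.20418578] 38.9167
```

View pics/crop9.png

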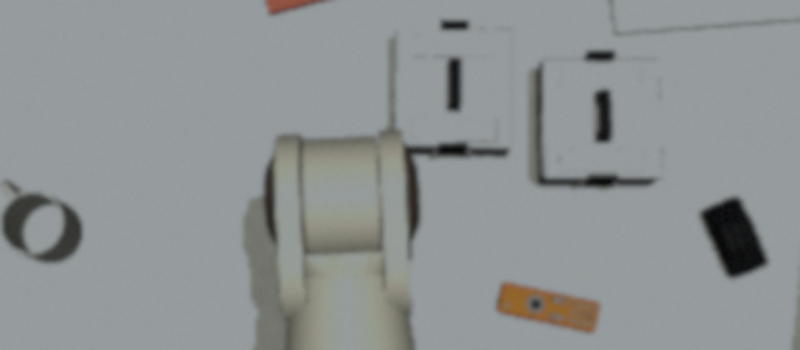

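View pics/s9.png

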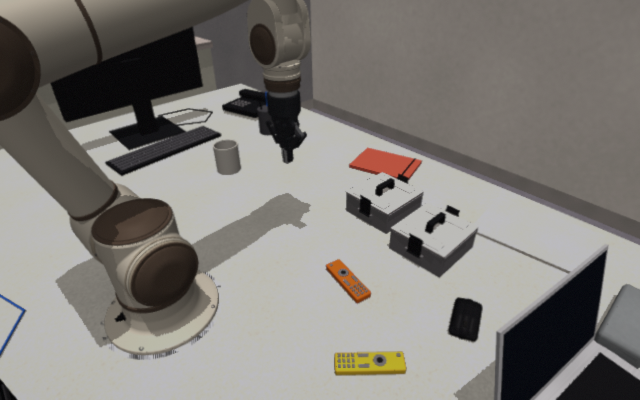

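Both lids are seated and centred within 2 mm, no other loose pieces are visible, and the mug and mouse look unmoved. I hand the job in.

```bash
python3 -c "
from h import *
bot.job_done();print(bot.get_obs()['time'])"
```

```text
the job is handed in; nothing more can be done
the job is handed in; nothing more can be done
```

The job is handed in: one loose remote and one loose power bank were on the desk, and each is now in the tub with its own kind. Each tub has a lid pressed down at both ends. The run took about 39 s of the 210 s allowed.

**Last checks:** The top camera puts all four lid ends at about 67 mm (home is 68 mm). While pressing, the fingertips stopped hard at 68 mm at every end. The handles are centred to within about 2 mm. The mug and mouse look unmoved in the last pictures; I did not measure how far they might have shifted.

**What did not go as planned:**
- **Setting down:** The gripper knuckle touched the bank tub's rim with about 20 N while lowering. I backed off and released the power bank about 17 mm above the tub floor, and the remote about 13 mm above it; both landed flat.
- **Camera agreement:** The wrist and top cameras disagreed by about 1.5 mm, so I lined the lids up against the clips in the wrist picture.

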